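# Cover the nut bowl and serve a walnut with tongs

### The job

Close up the small wooden nut bowl by setting its lid on so that it sits level and seated in the rim, and let go of it. Then pick up the spring tongs, close them on the walnut left on the chopping board, without touching it with the gripper itself, and lift it 15 cm or more above the worktop. Finish still holding it up in the tongs, steady, ready to serve; leave the garlic bulb alone.

Things in the scene. Friction and masses are not known exactly. Their poses are not given: they have to be found in the camera images.
- bowl_rim (a point): small round olive-wood bowl, loose, 124 mm across and 45 mm high, with two walnuts fast inside; this point is the centre of its mouth at rim height, z up. The mouth is about 105 mm wide inside
- lid_knob (a point): dark wooden round lid, loose, 132 mm across, knob up (z up) on the board. Point on the axis, mid-height of its round knob (24 mm across, 30 mm tall), 15 mm above the lid's top face. The rim-bearing underside is 23 mm below the point; a centring step under it, 92 mm across and 4 mm deep, drops loosely into the bowl's mouth (lowest face 27 mm below the point). Seated: point 23 mm above bowl_rim
- walnut_mid (a point): loose walnut on the chopping board, 34 x 36 mm and 33 mm high, 14 g; the point is its centre, 16.5 mm above what it stands on. In contact it is a square block of any yaw (its own x and y are its sides), so the jaws may hold it by flats or by corners, up to 50 mm across: come down round it with the jaws open 55 mm or more
- tongs_grip (a point): steel spring tongs, 85 g, lying flat on the worktop, 180 mm long. x from hinge to jaws, z up. Point midway between the two black sleeves, 15 mm above the tongs' underside, 80 mm ahead of the hinge axis, near the centre of mass: grip here across y from above. Sleeves 50 mm long (x), 30 mm tall; outer faces 66 mm apart at rest, 45 mm with the jaws 34 mm apart (nearly parallel)
- tongs_jaws (a point): point half-way between the open jaws, 72 mm ahead of tongs_grip along x and 12 mm above the tongs' underside; same axes. Black jaw pads 30 mm long (x), 24 mm tall from the tongs' underside, 74 mm apart inside at rest. These frames go with the left arm: squeezed by both fingers alike they turn by half the joint value, while the jaws stay centred between the fingers
- tongs_arm (a joint): how far the tongs are squeezed: 0 open at rest, about 0.26 rad with the jaws 34 mm apart, 0.49 shut. Spring: about 2 N at the sleeves starts to close them, 4.5 N brings the jaws to 34 mm. Held partly closed (sleeves about 59 mm apart, jaws about 61 mm) the spring presses them on the gripper's fingers, so they can be carried open
- board: wooden chopping board, fixed during a run, 250 x 370 mm (x, y) and 22 mm thick; origin under its centre, on the worktop
- garlic: garlic bulb, a bystander, 53 mm wide and high, behind the board; origin at the centre of its underside
Not all that is in view belongs to the job. Leave any white look-alike of the part that bears bowl_rim alone.

How it is judged:
By the outcome, as a careful person would: the job done as asked, in the order asked, and still so for the second after the job is handed in, while the arm keeps its last pose, push and grip.
It also fails if it takes over 61 s, if anything falls off the work surface, if the arm or the gripper's body presses on something with over 40 N, if the wrist force passes 120 N, or if a joint passes its speed limit or range.

### The arm

A 6-joint arm with a two-finger parallel gripper is mounted at the origin on a cart in front of the work surface, level with it; the furniture and walls round the work are solid. World frame = base frame: x ahead of the robot, y to its left, z up, the work surface at z = 0. Lengths are in m, angles in rad, forces in N, time in s.
With the tool pointing down it reaches from about 0.375 to 0.925 m from the base axis. Payload 5.7 kg.
Tool frame: the origin (TCP) lies at the very end of the fingers, on their centre line; the grasp point (between the pads) lies 19 mm behind it (bot.grip_point_offset is the distance from the TCP to the grasp point, in m); z points along the fingers, y is the direction in which the jaws open and shut (so a half turn about z gives the same grasp; the last joint's range is limited). The gripper opens to 85 mm and grips with 20 to 120 N. Pads are 22 mm wide; open, the fingers measure 114 mm over their backs; the gripper's body (76 mm by 85 mm) begins 54 mm behind the grasp point. The pads swing forward as they close: fully open they stand 13 mm farther back than shut.
Start: joints at [-1.407, 0.359, 1.51, -0, 1.272, -0.115], TCP at [0.165, -0.577, 0.231] pointing down, gripper open.
Joint ranges: [-2.97, 2.97], [-1.01, 2.36], [0.21, 2.38], [-0.96, 4.11], [0.2, 2.71], [-2.98, 2.98]. Speed limits (rad/s): [2.39, 2.39, 3.14, 3.14, 3.14, 3.14].

### API

Orientations are given as a rotation vector (axis times angle).
In Python, from plant import read_state, read_camera, order, bot gives the robot as it stands.
- The arm moves only by the tool jog_arm, never from a script. Its argument "moves" is a list of rows, each a list of 3 entries, a list of its own where there are three numbers: the turn, a rotation vector about the tool's x, y, z in degrees, then the shift along the tool's x, y, z in mm, then the closure in counts, from 0 (fully open) to 255 (shut). In form: [[[ax, ay, az], [dx, dy, dz], hand], ...]. A call has 1 to 20 rows; each row is the pose to reach, as a shift and turn from the pose measured when the call began, along the tool's axes at that moment; what a row does not reach only later rows make up. A row lasts 1/10 s, in which the tool goes at most 50 mm and 8.59 degrees, less where a joint would pass 70% of its speed; a pose out of reach is approached as far as the arm can. A call with a gripper value outside its range is refused whole. The fingers move at their own pace and stop on an object; the grip force is fixed at half the most. Time passes only in rows, so rows that repeat a pose let the fingers close. It gives the time, the measured TCP pose, the force and the opening at its end, in the units of the state.
- read_state(): the state, without advancing time (a new reading comes with each control period).
- read_camera(name): name is "scene" or "top"; returns a dict with "img" (384x512x3 uint8, blue, green, red), "fx", "fy", "cx", "cy" (pixels), "world_from_camera" (4x4, takes a point from camera to world coordinates). Camera axes: x right, y up, looking along -z (the intrinsics and any distortion apply to the point x, -y, -z); pixel columns grow to the right and rows downward; lengths in m; the calibration is good to about 2 mm. A picture is of the moment at which its call begins. There is no depth.
- order.sign_off(): hands the job in, once; it reports no verdict.
The state is a dict: "t": time; "joint_pos": joint angles; "joint_vel": joint speeds; "joint_efforts": joint torques, N m; "eef_pos": TCP position; "orientation": TCP orientation; "ft_force": force on the tool from outside, world axes, zero at the start; "torque": the same for the moment, N m; "width": finger opening in m.
Only numpy, scipy, OpenCV 4.12 (cv2) and the standard library are available. Lean on these libraries where they do the work, as an engineer would, in place of code of your own. Each camera call takes 0.05 s, during which the arm holds its last target.

## Working session

There is one attempt and no reset: what is moved stays moved. The work goes in short steps, Python scripts to look and compute and a tool call to move; the robot and the scene stay as the last step left them, time stands still between calls to the robot, and variables do not carry over. Pictures are saved under pics/ and viewed, and the job is handed in when it is done.

Besides the shell and the picture viewer there is one more tool, called after ">>>" as name([rows], argument=value, ...), one row to a line, values as JSON. jog_arm: Moves the arm, as the interface text tells. Its arguments: {"type":"object","properties":{"moves":{"type":"array","items":{"type":"array"}}},"required":["moves"]}

```bash
ls; mkdir -p pics
python3 - <<'E'
from plant import read_state, read_camera, bot
import cv2,pickle
s=read_state()
print({k:s[k] for k in('t','eef_pos','orientation','width','ft_force')}, bot.grip_point_offset)
for n in('scene','top'):
    c=read_camera(n); cv2.imwrite(f'pics/{n}0.png',c['img']); pickle.dump(c,open(f'{n}0.pkl','wb'))
    print(n,c['fx'],c['fy'],c['cx'],c['cy'],c['world_from_camera'],[k for k in c])
E
```

```text
pics
{'t': 0.0, 'eef_pos': array([ 0.16500473, -0.57612816,  0.23043483]), 'orientation': array([-3.10923415e+00, -4.36276647e-01,  5.69072112e-05]), 'width': 0.0853966033228044, 'ft_force': array([ 0.18247329, -0.61513106,  1.63571909])} 0.0187
scene 465.35857823950255 465.35857823950255 258.20667974973156 191.2776935918793 [[-0.75856147  0.30583221 -0.57537044 -0.47941468]
 [-0.65120628 -0.38656746  0.65306659  0.93399557]
 [-0.02269069  0.87007601  0.49239504  0.92834178]
 [ 0.          0.          0.          1.        ]] ['img', 'fx', 'fy', 'cx', 'cy', 'world_from_camera']
top 460.1940844468457 460.1940844468457 256.53724872263103 188.1985346500146 [[-0.42615252  0.71720152 -0.55137646 -0.5112527 ]
 [-0.90450341 -0.32677411  0.27402969  0.32758238]
 [ 0.01635896  0.61550033  0.78796683  1.58342489]
 [ 0.          0.          0.          1.        ]] ['img', 'fx', 'fy', 'cx', 'cy', 'world_from_camera']
```

View pics/scene0.png

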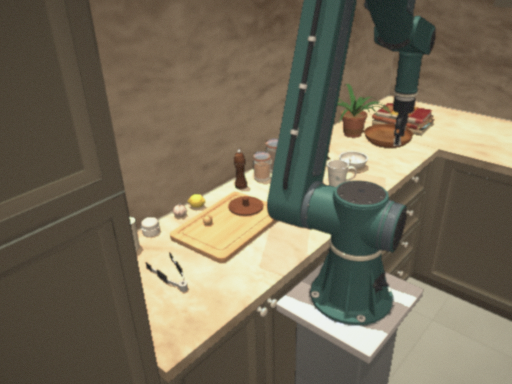

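View pics/top0.png

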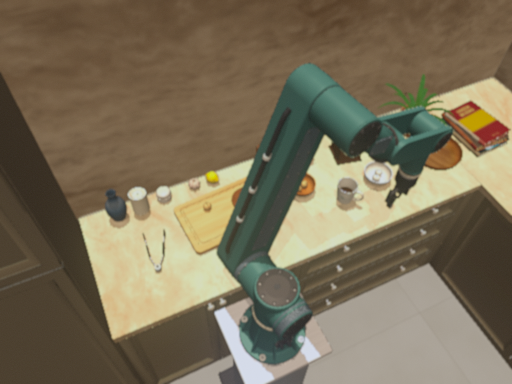

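```bash
cat > h.py <<'E'
import numpy as np, cv2, pickle
def ray(c,u,v):
    M=c['world_from_camera']; d=np.array([(u-c['cx'])/c['fx'],-(v-c['cy'])/c['fy'],-1.])
    return M[:3,3],M[:3,:3]@d
def onz(c,u,v,z):
    o,d=ray(c,u,v); return o+d*(z-o[2])/d[2]
def proj(c,p):
    M=c['world_from_camera']; q=M[:3,:3].T@(np.asarray(p)-M[:3,3])
    return c['cx']+c['fx']*q[0]/-q[2], c['cy']+c['fy']*q[1]/q[2]
def tri(c1,p1,c2,p2):
    A=np.zeros((3,3));b=np.zeros(3);R=[]
    for c,p in((c1,p1),(c2,p2)):
        o,d=ray(c,*p);d=d/np.linalg.norm(d);P=np.eye(3)-np.outer(d,d);A+=P;b+=P@o;R.append((o,P))
    x=np.linalg.solve(A,b); return x,[np.linalg.norm(P@(x-o)) for o,P in R]
def crop(img,x0,y0,x1,y1,k,fn):
    cv2.imwrite(fn,cv2.resize(img[y0:y1,x0:x1],None,fx=k,fy=k,interpolation=cv2.INTER_CUBIC))
def load(n): return pickle.load(open(n+'.pkl','rb'))
E
python3 - <<'E'
from h import *
s=load('scene0');t=load('top0')
crop(s['img'],130,140,290,300,5/1,'pics/s0c.png') if 0 else crop(s['img'],130,170,290,290,5,'pics/s0c.png')
crop(t['img'],95,140,255,260,5,'pics/t0c.png')
crop(t['img'],270,140,400,220,6,'pics/t0d.png')
crop(s['img'],310,120,410,195,8,'pics/s0d.png')
# predicted tcp projections
from plant import read_state
p=read_state()['eef_pos']
print(proj(s,p),proj(t,p))
E
```

```text
(np.float64(397.8891864034729), np.float64(143.73792206022728)) (np.float64(394.92521881311416), np.float64(202.4834831070875))
```

View pics/s0c.png

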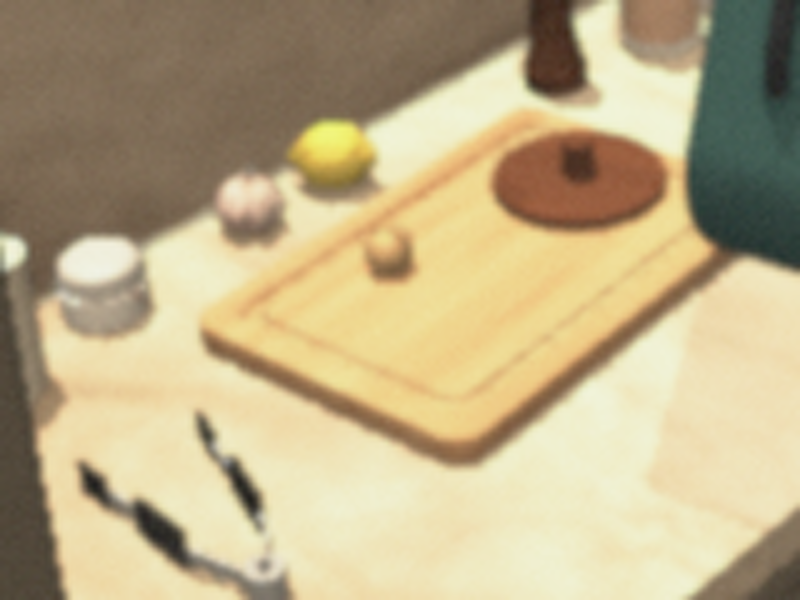

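View pics/t0c.png

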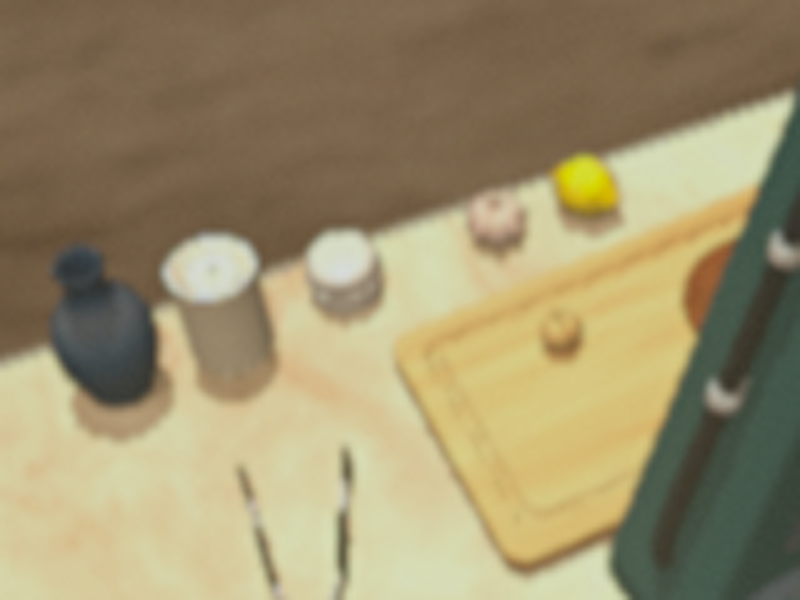

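View pics/t0d.png

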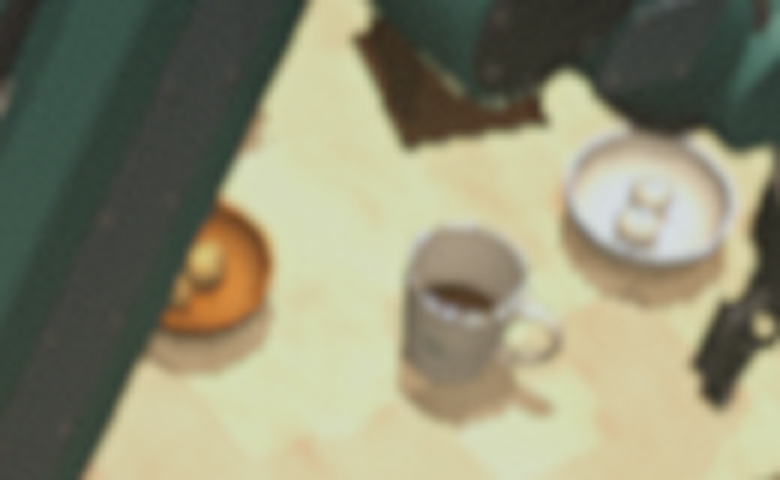

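View pics/s0d.png

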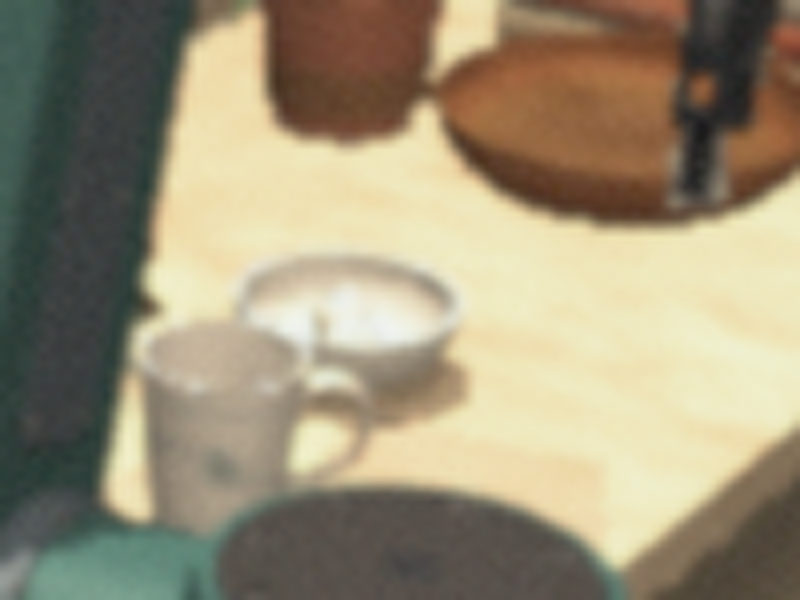

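Run:
```python
from h import *
s=load('scene0');t=load('top0')
f=lambda c,x,y,z,cx,cy,k=5:onz(c,cx+x/k,cy+y/k,z).round(3)
print('knob',f(s,578,162,.049,130,170))
print('walnut s',f(s,389,253,.0385,130,170),'t',f(t,562,332,.0385,95,140))
print('garlic',f(s,250,206,.027,130,170),f(t,497,218,.027,95,140))
print('lemon',f(s,333,155,.027,130,170),f(t,586,184,.027,95,140))
print('jar',f(s,102,250,.07,130,170),f(t,343,255,.07,95,140))
print('tongs hinge s',f(s,265,565,.02,130,170))
print('tip L',f(s,85,470,.015,130,170),f(t,241,470,.015,95,140))
print('tip R',f(s,203,420,.015,130,170),f(t,346,452,.015,95,140))
print('sleeve L',f(s,160,530,.015,130,170))
print('sleeve R',f(s,243,485,.015,130,170))
print('bowl right edge',f(t,270,265,.045,270,140,6), 'top',f(t,215,205,.045,270,140,6),'bottom',f(t,190,332,.045,270,140,6))
print('mug',f(t,465,270,.08,270,140,6), 'board corner near-left',f(s,460,462,0,130,170),f(s,205,340,.02,130,170))
print('wall', f(t,470,210,.0,95,140))
```

```text
knob [ 0.53  -0.14   0.049]
walnut s [0.563 0.022 0.038] t [0.568 0.015 0.039]
garlic [0.703 0.031 0.027] [0.712 0.02  0.027]
lemon [ 0.709 -0.058  0.027] [ 0.715 -0.064  0.027]
jar [0.683 0.175 0.07 ] [0.694 0.157 0.07 ]
tongs hinge s [0.398 0.285 0.02 ]
tip L [0.56  0.293 0.015] [0.564 0.293 0.015]
tip R [0.542 0.212 0.015] [0.545 0.212 0.015]
sleeve L [0.477 0.301 0.015]
sleeve R [0.471 0.24  0.015]
bowl right edge [ 0.481 -0.445  0.045] top [ 0.546 -0.436  0.045] bottom [ 0.452 -0.364  0.045]
mug [ 0.398 -0.549  0.08 ] board corner near-left [0.395 0.125 0.   ] [0.605 0.157 0.02 ]
wall [0.751 0.033 0.   ]
```

```bash
cat >> h.py <<'E'
from scipy.spatial.transform import Rotation as Ro
def rel(st,p,yaw=None):
    """target TCP p (world), tool down with tool y axis at yaw deg -> turn(deg), shift(mm) in tool axes"""
    R=Ro.from_rotvec(st['orientation'])
    sh=R.inv().apply(np.asarray(p)-st['eef_pos'])*1000
    y=R.as_matrix()[:,1]; cur=np.degrees(np.arctan2(y[1],y[0]))
    if yaw is None: yaw=cur
    a=np.radians(yaw); Y=np.array([np.cos(a),np.sin(a),0]);Z=np.array([0,0,-1.]);X=np.cross(Y,Z)
    T=Ro.from_matrix(np.c_[X,Y,Z])
    return (R.inv()*T).as_rotvec(degrees=True).round(2), sh.round(1), round(cur,2)
E
python3 - <<'E'
from h import *
from plant import read_state
s=read_state()
print(rel(s,(.53,-.14,.25)),rel(s,(.53,-.14,.25),90), rel(s,(.53,-.14,.25),-90))
print(Ro.from_rotvec(s['orientation']).as_matrix().round(3))
E
```

```text
(array([-0.1 , -0.01, -0.  ]), array([ 471. , -319. ,  -18.9]), np.float64(-74.03)) (array([-0.0000e+00, -1.4000e-01, -1.6403e+02]), array([ 471. , -319. ,  -18.9]), np.float64(-74.03)) (array([-0.1 ,  0.  , 15.97]), array([ 471. , -319. ,  -18.9]), np.float64(-74.03))
[[ 0.961  0.275 -0.   ]
 [ 0.275 -0.961  0.002]
 [ 0.    -0.002 -1.   ]]
```

>>> jog_arm([
  [[0, 0, 0], [40, -27, -2], 0],
  [[0, 0, 2], [80, -54, -4], 0],
  [[0, 0, 4], [120, -81, -6], 0],
  [[0, 0, 6], [160, -108, -8], 0],
  [[0, 0, 8], [200, -135, -10], 0],
  [[0, 0, 10], [240, -162, -12], 0],
  [[0, 0, 12], [280, -189, -14], 0],
  [[0, 0, 14], [320, -216, -16], 0],
  [[0, 0, 16], [360, -243, -18], 0],
  [[0, 0, 16], [400, -270, -19], 0],
  [[0, 0, 16], [440, -298, -19], 0],
  [[0, 0, 16], [471, -319, -19], 0],
  [[0, 0, 16], [471, -319, -19], 0],
  [[0, 0, 16], [471, -319, -19], 0],
])

```text
t: 1.5
eef_pos: [0.5299, -0.1393, 0.2496]
orientation: [-3.14, -0.003, 0.002]
ft_force: [-0.5, -0.7, 0.4]
width: 0.0853
```

Run:
```python
from plant import read_state, read_camera, bot
import cv2,pickle
s=read_state()
print({k:s[k] for k in('t','eef_pos','orientation','width','ft_force','joint_pos')})
for n in('scene','top'):
    c=read_camera(n); cv2.imwrite(f'pics/{n}1.png',c['img']); pickle.dump(c,open(f'{n}1.pkl','wb'))
from h import *
print(proj(load('scene1'),s['eef_pos']),proj(load('top1'),s['eef_pos']))
```

```text
{'t': 1.5, 'eef_pos': array([ 0.52987371, -0.13928149,  0.24964654]), 'orientation': array([-3.13999468e+00, -2.90680633e-03,  2.47367427e-03]), 'width': 0.0853497784916598, 'ft_force': array([-0.48685167, -0.74234548,  0.43398462]), 'joint_pos': array([-3.83744723e-01,  2.68280223e-01,  1.59745395e+00,  9.27284063e-04,
        1.27791783e+00,  1.18493150e+00])}
(np.float64(243.4372733672291), np.float64(152.95901979660414)) (np.float64(245.1915106785749), np.float64(167.63884830740577))
```

View pics/scene1.png

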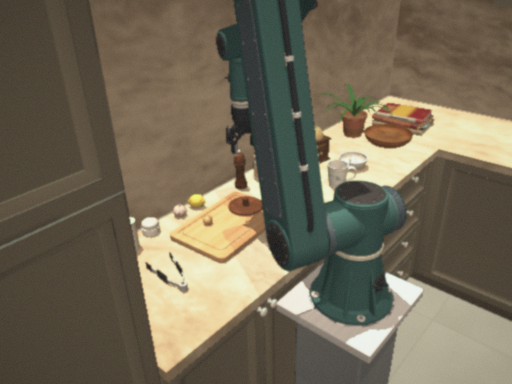

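View pics/top1.png

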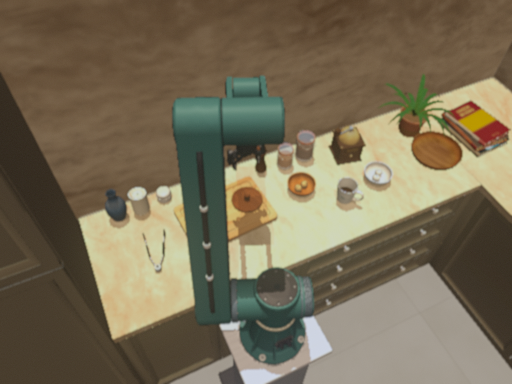

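Run:
```python
from h import *
t=load('top1');s=load('scene1')
crop(t['img'],225,150,325,225,8,'pics/t1c.png')
crop(s['img'],130,180,280,292,5.3,'pics/s1c.png')
# bowl rim mask: saturated orange
hsv=cv2.cvtColor(t['img'],cv2.COLOR_BGR2HSV)
for (x0,y0,x1,y1) in((285,170,320,200),):
    print(hsv[180:190:3,288:316:3].tolist())
```

```text
[[[17, 132, 166], [14, 176, 158], [14, 179, 185], [14, 182, 186], [14, 179, 201], [17, 156, 198], [16, 160, 187], [14, 173, 167], [14, 165, 119], [23, 81, 202]], [[15, 138, 166], [15, 178, 188], [15, 181, 199], [15, 172, 194], [15, 170, 181], [23, 116, 207], [18, 138, 178], [15, 178, 192], [14, 169, 152], [19, 105, 183]], [[16, 126, 176], [14, 180, 194], [15, 167, 188], [22, 117, 198], [20, 128, 188], [18, 136, 146], [15, 149, 144], [15, 175, 204], [14, 172, 168], [20, 94, 197]], [[19, 88, 145], [14, 181, 185], [14, 167, 169], [18, 133, 169], [18, 138, 165], [14, 178, 166], [14, 180, 193], [15, 175, 204], [14, 173, 171], [27, 61, 196]]]
```

View pics/t1c.png

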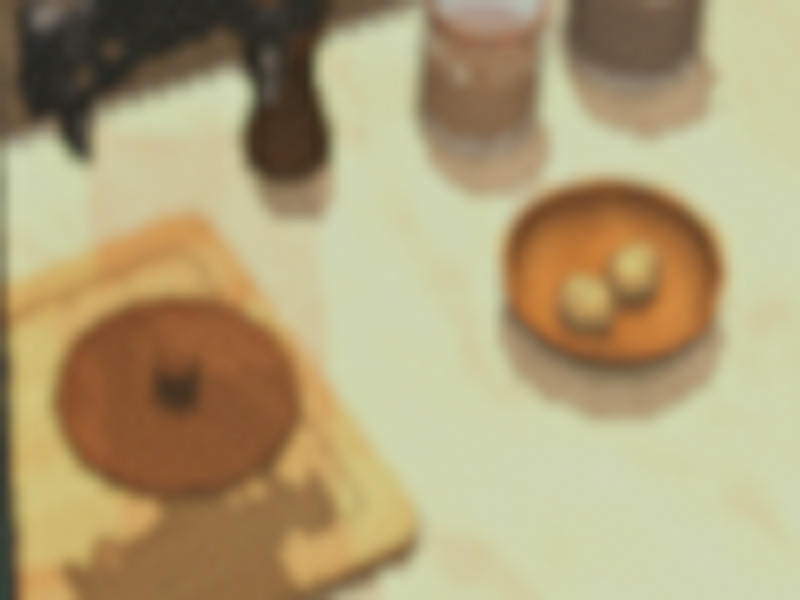

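View pics/s1c.png

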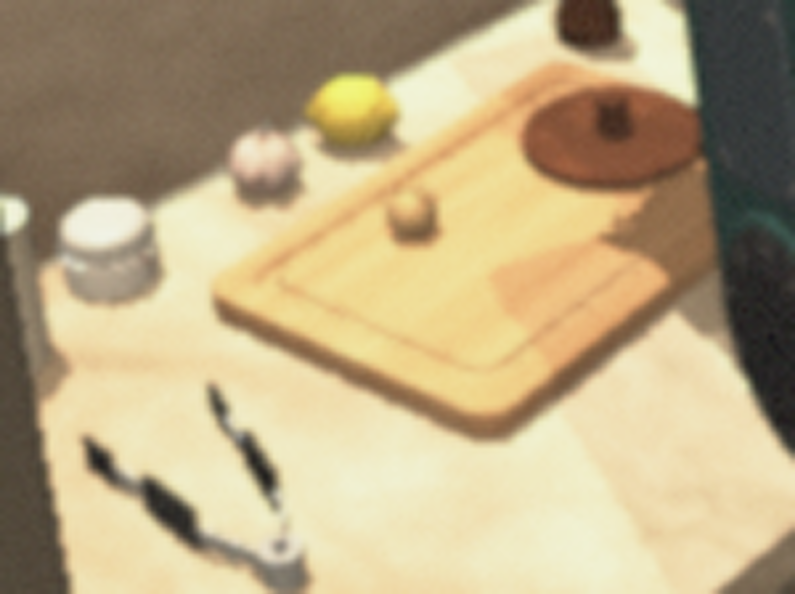

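```bash
cat >> h.py <<'E'
from scipy.optimize import least_squares
def disc(c,box,lo,hi,z,r,cut=0.3):
    x0,y0,x1,y1=box; k=4
    im=cv2.resize(c['img'][y0:y1,x0:x1],None,fx=k,fy=k,interpolation=cv2.INTER_LINEAR)
    m=cv2.inRange(cv2.cvtColor(im,cv2.COLOR_BGR2HSV),lo,hi)
    m=cv2.morphologyEx(m,cv2.MORPH_CLOSE,np.ones((9,9)))
    cs,_=cv2.findContours(m,cv2.RETR_EXTERNAL,cv2.CHAIN_APPROX_NONE)
    q=max(cs,key=cv2.contourArea); q=cv2.convexHull(q)[:,0].astype(float)
    # dense hull
    P=np.array([onz(c,x0+(u+.5)/k-.5,y0+(v+.5)/k-.5,z)[:2] for u,v in q])
    cam=c['world_from_camera'][:2,3]
    ce=P.mean(0); f=ce-cam; f/=np.linalg.norm(f)
    for _ in range(3):
        S=P[(P-ce)@f>-cut*r]
        o=least_squares(lambda x:np.hypot(*(S-x[:2]).T)-x[2],[*ce,r]); ce=o.x[:2]
    o2=least_squares(lambda x:np.hypot(*(S-x[:2]).T)-r,ce)
    return m,o.x.round(4),o2.x.round(4),np.sqrt(np.mean(o2.fun**2)).round(4),len(S)
E
python3 - <<'E'
from h import *
t=load('top1');s=load('scene0')
m,*r=disc(t,(285,168,320,200),(5,125,90),(21,255,255),.045,.062,.1);print('bowl',r);cv2.imwrite('pics/mb.png',m)
m,*r=disc(t,(229,184,266,214),(0,120,60),(13,255,165),.034,.066,.3);print('lid t',r);cv2.imwrite('pics/ml.png',m)
m,*r=disc(s,(226,192,266,217),(0,120,60),(13,255,165),.034,.066,.3);print('lid s',r);cv2.imwrite('pics/ml2.png',m)
ks=(130+578/5, 170+162/5); kt=(225+176/8,150+385/8)
print(tri(s,ks,t,kt),onz(s,*ks,.049),onz(t,*kt,.049))
E
cd pics; python3 -c "
import cv2,numpy as np
a=[cv2.copyMakeBorder(cv2.imread(f),0,130-cv2.imread(f).shape[0],0,4,0,value=(0,0,255)) for f in('mb.png','ml.png','ml2.png')]
cv2.imwrite('mm.png',np.hstack(a))"
```

```text
bowl [array([ 0.5124, -0.3944,  0.0577]), array([ 0.5083, -0.3906]), np.float64(0.0019), 24]
lid t [array([ 0.5389, -0.1502,  0.0606]), array([ 0.5327, -0.1474]), np.float64(0.0034), 27]
lid s [array([ 0.5356, -0.1432,  0.0621]), array([ 0.532 , -0.1397]), np.float64(0.0024), 22]
(array([ 0.53800353, -0.149728  ,  0.04115525]), [np.float64(0.0010644892887216935), np.float64(0.0010644892887217094)]) [ 0.53036772 -0.14024908  0.049     ] [ 0.53150938 -0.14760179  0.049     ]
```

View pics/mm.png

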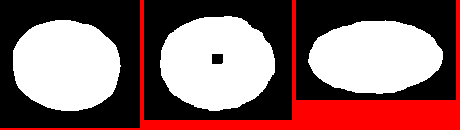

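>>> jog_arm([
  [[0, 0, 0], [1, 5, 40], 0],
  [[0, 0, 0], [1, 5, 80], 0],
  [[0, 0, 0], [1, 5, 120], 0],
  [[0, 0, 0], [1, 5, 150], 0],
  [[0, 0, 0], [1, 5, 150], 0],
  [[0, 0, 0], [1, 5, 150], 0],
])

```text
t: 2.2
eef_pos: [0.5293, -0.1463, 0.1001]
orientation: [-3.14, 0.004, 0.004]
ft_force: [0.2, -0.2, 0.5]
width: 0.0859
```

```bash
cat > look.py <<'E'
import sys
from plant import read_state, read_camera
from h import *
k=sys.argv[1]
s=read_state(); print({a:np.round(s[a],4) for a in('t','eef_pos','orientation','width','ft_force')})
for n in('scene','top'):
    c=read_camera(n); cv2.imwrite(f'pics/{n}{k}.png',c['img']); pickle.dump(c,open(f'{n}{k}.pkl','wb'))
    print(n,np.round(proj(c,s['eef_pos']),1))
    for a in sys.argv[2:]:
        m,x0,y0,x1,y1=a.split(',')
        if m==n:
            x0,y0,x1,y1=map(int,(x0,y0,x1,y1)); crop(c['img'],x0,y0,x1,y1,min(800/(x1-x0),600/(y1-y0)),f'pics/{n}{k}c.png')
E
python3 look.py 2 top,205,150,305,225 scene,200,160,290,227
```

```text
{'t': np.float64(2.2), 'eef_pos': array([ 0.5293, -0.1463,  0.1001]), 'orientation': array([-3.1398,  0.004 ,  0.004 ]), 'width': np.float64(0.0859), 'ft_force': array([ 0.1625, -0.1572,  0.5483])}
scene [246.4 189.8]
top [246.9 191.1]
```

View pics/top2c.png

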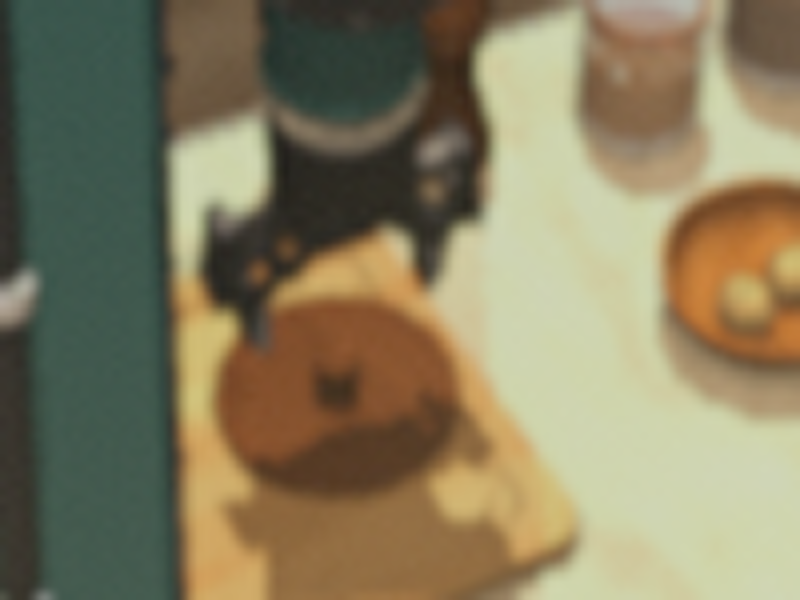

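View pics/scene2c.png

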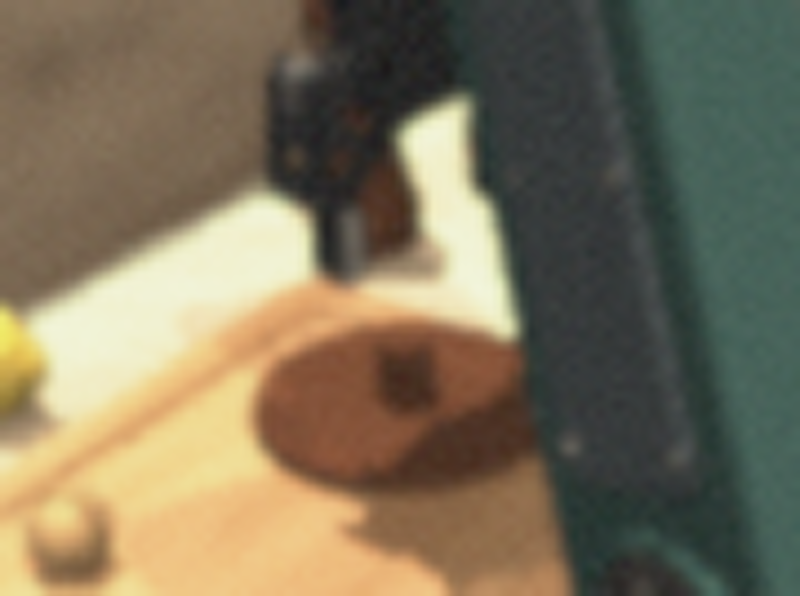

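Run:
```python
from h import *
s=load('scene2');t=load('top2')
for dy in(.043,.05,.057,-.043,-.05,-.057):
  p=(.5293,-.1463+dy,.113)
  print(dy,'scene crop',((np.array(proj(s,p))-[200,160])*8.889).round(0),'top crop',((np.array(proj(t,p))-[205,150])*8).round(0))
m,*r=disc(t,(229,184,266,214),(0,110,40),(13,255,165),.034,.066,.3);print('lid t',r)
```

```text
0.043 scene crop [340. 278.] top crop [258. 341.]
0.05 scene crop [328. 285.] top crop [245. 346.]
0.057 scene crop [316. 291.] top crop [232. 351.]
-0.043 scene crop [481. 198.] top crop [412. 286.]
-0.05 scene crop [492. 191.] top crop [425. 281.]
-0.057 scene crop [503. 185.] top crop [437. 277.]
lid t [array([ 0.5402, -0.1505,  0.0602]), array([ 0.5341, -0.1461]), np.float64(0.0033), 21]
```

>>> jog_arm([
  [[0, 0, 0], [3, -3, 25], 0],
  [[0, 0, 0], [3, -3, 50], 0],
  [[0, 0, 0], [3, -3, 61], 0],
  [[0, 0, 0], [3, -3, 61], 0],
  [[0, 0, 0], [3, -3, 61], 0],
])

```text
t: 2.8
eef_pos: [0.5349, -0.1439, 0.0418]
orientation: [3.141, -0.003, 0.004]
ft_force: [0.2, -0.3, 0.5]
width: 0.0857
```

```bash
python3 look.py 3 top,205,150,305,225 scene,200,160,290,227
```

```text
{'t': np.float64(2.8), 'eef_pos': array([ 0.5349, -0.1439,  0.0418]), 'orientation': array([ 3.1413e+00, -3.0000e-03,  4.4000e-03]), 'width': np.float64(0.0857), 'ft_force': array([ 0.2079, -0.2588,  0.5049])}
scene [245.4 203.3]
top [245.9 198.9]
```

View pics/top3c.png

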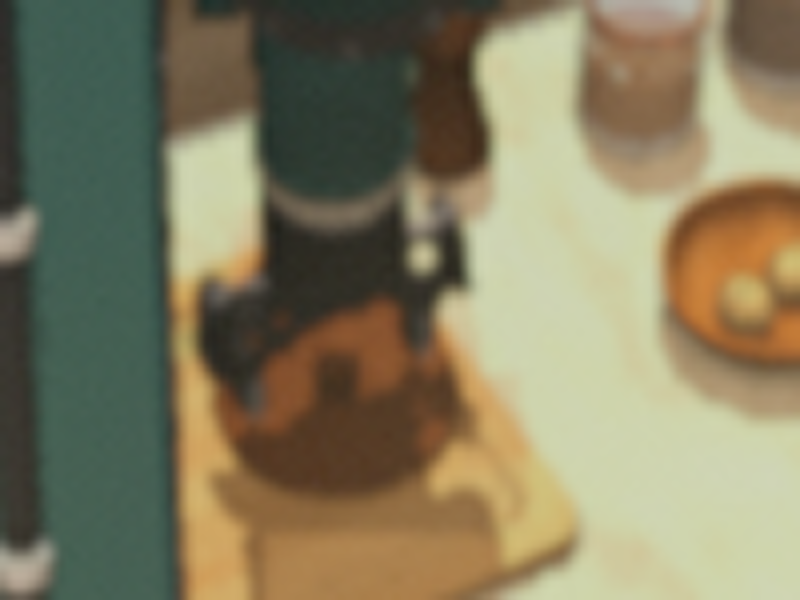

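View pics/scene3c.png

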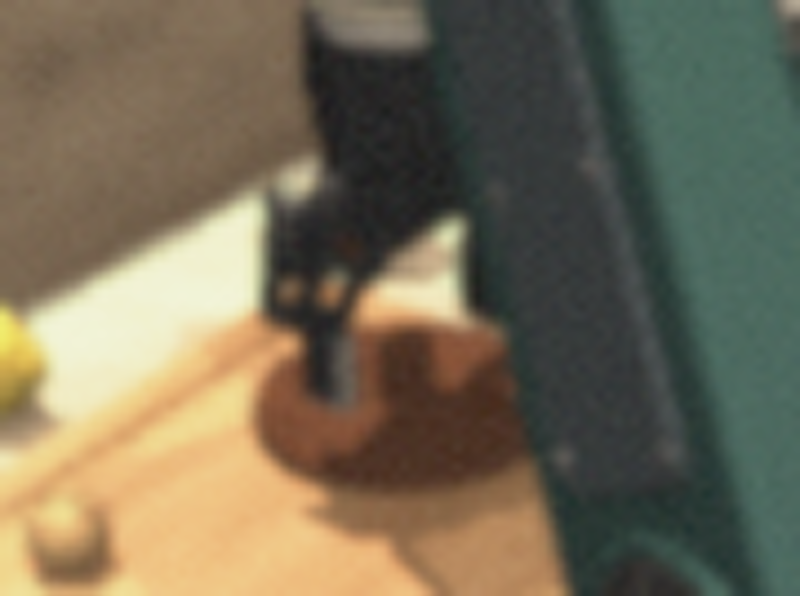

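>>> jog_arm([
  [[0, 0, 0], [-3, 0, 3], 0],
  [[0, 0, 0], [-3, 0, 3], 60],
  [[0, 0, 0], [-3, 0, 3], 120],
  [[0, 0, 0], [-3, 0, 3], 160],
  [[0, 0, 0], [-3, 0, 3], 200],
  [[0, 0, 0], [-3, 0, 3], 255],
  [[0, 0, 0], [-3, 0, 3], 255],
  [[0, 0, 0], [-3, 0, 3], 255],
  [[0, 0, 0], [-3, 0, 3], 255],
  [[0, 0, 0], [-3, 0, 3], 255],
])

```text
t: 3.9
eef_pos: [0.5326, -0.1444, 0.0394]
orientation: [3.14, -0.003, 0.007]
ft_force: [-0.7, -0.2, 6.3]
width: 0.022
```

>>> jog_arm([
  [[0, 0, 0], [0, 0, -10], 255],
  [[0, 0, 0], [0, 0, -30], 255],
  [[0, 0, 0], [0, 0, -60], 255],
  [[0, 0, 0], [0, 0, -90], 255],
  [[0, 0, 0], [-5, 40, -100], 255],
  [[0, 0, 0], [-10, 80, -100], 255],
  [[0, 0, 0], [-15, 120, -100], 255],
  [[0, 0, 0], [-20, 160, -100], 255],
  [[0, 0, 0], [-22, 200, -100], 255],
  [[0, 0, 0], [-22, 230, -100], 255],
  [[0, 0, 0], [-22, 242, -90], 255],
  [[0, 0, 0], [-22, 242, -80], 255],
  [[0, 0, 0], [-22, 242, -80], 255],
  [[0, 0, 0], [-22, 242, -80], 255],
])

```text
t: 5.3
eef_pos: [0.5092, -0.3837, 0.1186]
orientation: [-3.14, 0.001, -0.003]
ft_force: [-0.1, -0.7, -0.7]
width: 0.0223
```

```bash
python3 look.py 4 top,250,130,350,205 scene,250,130,350,205
```

```text
{'t': np.float64(5.3), 'eef_pos': array([ 0.5092, -0.3837,  0.1186]), 'orientation': array([-3.1402e+00,  7.0000e-04, -3.5000e-03]), 'width': np.float64(0.0223), 'ft_force': array([-0.0649, -0.7177, -0.6924])}
scene [290.4 164. ]
top [300.9 173.1]
```

View pics/top4c.png

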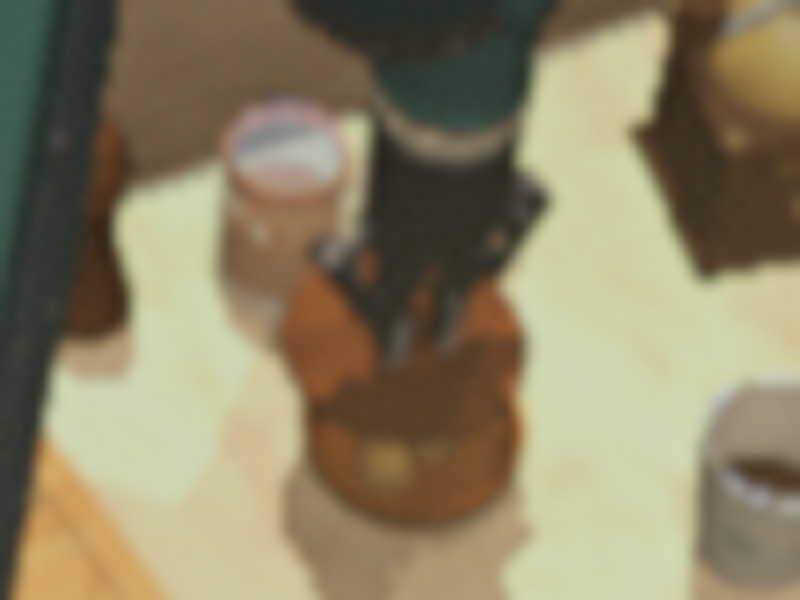

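View pics/scene4.png

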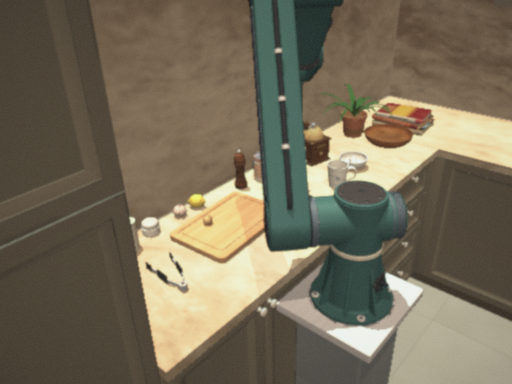

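Run:
```python
from h import *
t=load('top4')
print('lid',onz(t,300.5,173.1,.113), 'bowl',onz(load('top1'),301.7,184.0,.045))
for p,z in(((.509,-.391),.045),((.5092,-.3837),.113)):
  for a in(0,90,180,270):
    r=.062 if z<.1 else .066
    print(z,a,((np.array(proj(t,(p[0]+r*np.cos(np.radians(a)),p[1]+r*np.sin(np.radians(a)),z)))-[250,130])*8).round(0))
m,*r=disc(t,(283,155,318,184),(0,110,40),(14,255,185),.113,.066,.0);print('lid t',r);cv2.imwrite('pics/m4.png',m)
def ext(c,p,z,r):
  P=np.array([proj(c,(p[0]+r*np.cos(a),p[1]+r*np.sin(a),z)) for a in np.linspace(0,6.28,200)])
  return P[:,0].min(),P[:,0].max(),P[:,1].min(),P[:,1].max()
e=np.array(ext(t,(.509,-.391),.045,.062));print('bowl ext in crop1',(e-[225,225,150,150])*8)
e=np.array(ext(t,(.5092,-.3837),.113,.066));print('lid ext in crop4',(e-[250,250,130,130])*8)
```

```text
lid [ 0.51391752 -0.3847043   0.113     ] bowl [ 0.50569492 -0.39316595  0.045     ]
0.045 0 [353. 348.]
0.045 90 [305. 467.]
0.045 180 [464. 513.]
0.045 270 [508. 392.]
0.113 0 [347. 265.]
0.113 90 [294. 392.]
0.113 180 [469. 442.]
0.113 270 [517. 312.]
lid t [array([ 0.5229, -0.3308,  0.1189]), array([ 0.5651, -0.3838]), np.float64(0.0067), 3]
bowl ext in crop1 [491.35091919 723.00552219 180.11177765 361.23355032]
lid ext in crop4 [279.8770368  533.62677809 256.25532636 451.38716323]
```

Run:
```python
from h import *
t=load('top1')
def ext(c,p,z,r):
  P=np.array([proj(c,(p[0]+r*np.cos(a),p[1]+r*np.sin(a),z)) for a in np.linspace(0,6.28,200)])
  return np.array((P[:,0].min(),P[:,0].max(),P[:,1].min(),P[:,1].max()))
print('bowl',(ext(t,(.509,-.391),.045,.062)-[225,225,150,150])*8)
print('lid',(ext(t,(.5326,-.1444),.034,.066)-[225,225,150,150])*8,(ext(t,(.5326,-.1444),.026,.066)-[225,225,150,150])*8)
b,g,r=[t['img'][...,i].astype(int) for i in range(3)]
# row/col profiles (R-B) : bowl
d=r-b
print('bowl row184',d[183:186,284:320].mean(0).round().astype(int))
print('bowl col302',d[168:200,300:304].mean(1).round().astype(int))
g2=g
print('lid row198',g[197:201,228:268].mean(0).round().astype(int))
print('lid col',g[182:216,245:249].mean(1).round().astype(int), g[182:216,251:254].mean(1).round().astype(int))
```

```text
bowl [491.35091919 723.00552219 180.11177765 361.23355032]
lid [ 43.2381807  295.70231661 303.29533971 506.3543601 ] [ 43.67142538 295.31140622 312.49216876 515.269294  ]
bowl row184 [ 35  32  37  60  92 111 122 134 140 142 137 126 118 113 115 117 107  92
  93  94  95  93  93 108 131 136 129 119 106  93  92  77  50  38  36  36]
bowl col302 [ 30  30  33  45  68  81  80  87 100 116 129 135 133 119 107 102  98  90
  82  81  90 102 110 113 119 117  95  62  49  52  56  60]
lid row198 [190 192 184 150 105  83  82  86  87  88  84  82  81  82  84  78  66  58
  55  55  56  64  78  83  84  84  86  87  88  89  88  88  86  94 124 154
 165 170 185 202]
lid col [154 166 172 170 150 110  84  86  91  92  92  90  84  77  68  58  52  54
  59  69  78  83  85  84  85  85  86  86  82  79  88 104 109 108] [169 168 165 158 143 121  96  89  91  93  94  94  95  95  91  86  82  83
  83  83  83  85  86  86  86  86  85  84  80  90 104 110 112 112]
```

>>> jog_arm([
  [[0, 0, 0], [-4, 5, 20], 255],
  [[0, 0, 0], [-4, 5, 40], 255],
  [[0, 0, 0], [-4, 5, 44], 255],
  [[0, 0, 0], [-4, 5, 44], 255],
  [[0, 0, 0], [-4, 5, 44], 255],
])

```text
t: 5.9
eef_pos: [0.5068, -0.3896, 0.0766]
orientation: [3.14, 0.0, 0.008]
ft_force: [-0.2, -0.5, -1.4]
width: 0.0222
```

```bash
python3 look.py 5 top,250,130,350,205
python3 - <<'E'
from h import *
def ext(c,p,z,r):
  P=np.array([proj(c,(p[0]+r*np.cos(a),p[1]+r*np.sin(a),z)) for a in np.linspace(0,6.28,200)])
  return np.array((P[:,0].min(),P[:,0].max(),P[:,1].min(),P[:,1].max()))
t=load('top4');g=t['img'][...,1].astype(int)
print('lid4 row',g[170:175,280:322].mean(0).round().astype(int),ext(t,(.5092,-.3837),.113,.066))
t=load('top5');g=t['img'][...,1].astype(int)
from plant import read_state
p=read_state()['eef_pos']
print('lid5',ext(t,p[:2],p[2]+.0096-.015,.066))
for v in(172,175,178,181,184): print(v,g[v-1:v+2,280:322].mean(0).round().astype(int))
E
```

```text
{'t': np.float64(5.9), 'eef_pos': array([ 0.5068, -0.3896,  0.0766]), 'orientation': array([3.1402e+00, 5.0000e-04, 7.6000e-03]), 'width': np.float64(0.0222), 'ft_force': array([-0.1834, -0.4964, -1.375 ])}
scene [291.7 173.1]
top [301.5 179.4]
lid4 row [186 174 162 144 121  94  79  79  80  81  83  83  83  82  80  74  63  54
  58  73  78  67  59  57  59  69  75  73  70  71  72  75  77  77  89 141
 191 210 214 214 213 213] [284.9846296  316.70334726 162.0319158  186.4233954 ]
lid5 [285.90484022 317.08395856 168.28069906 192.51382996]
172 [188 173 165 156 145 135 128 119 107  98  88  78  66  56  55  59  60  57
  52  52  50  51  53  60  61  57  56  57  58  62  69  76 109 160 193 207
 213 214 213 213 213 213]
175 [213 211 206 193 183 170 134  93  83  86  88  90  88  79  66  57  53  51
  52  53  56  58  59  60  54  53  67  81  78  82  85  85  87  99 135 179
 207 214 214 213 213 213]
178 [211 208 203 200 194 173 124  82  76  79  81  84  84  84  82  79  71  61
  54  64  79  76  65  57  55  57  68  79  77  73  72  73  75  76  81 125
 179 208 214 214 213 213]
181 [201 198 197 198 196 181 137  89  78  79  83  83  85  86  85  85  81  72
  64  69  75  71  64  62  62  62  64  64  62  65  68  71  71  72  75 114
 172 206 214 214 213 213]
184 [188 187 189 192 197 198 182 138  92  82  85  83  78  72  69  69  66  63
  64  63  64  64  64  64  65  64  64  65  66  69  69  70  73  79  91 143
 192 211 213 213 213 213]
```

View pics/top5c.png

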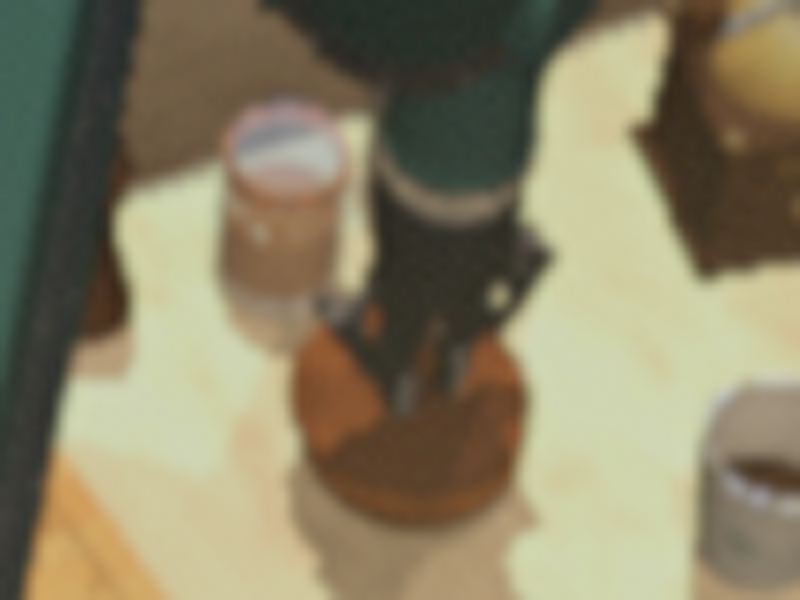

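Run:
```python
from h import *
t=load('top5')
for z in(.0712,.053,.045):print(z,np.round(proj(t,(.5068,-.3896,z)),2))
t1=load('top1')
g=t1['img'][...,1].astype(int);r=t1['img'][...,2].astype(int);b=t1['img'][...,0].astype(int)
for v in (178,181,184,187,190): print(v,(r-b)[v-1:v+2,284:320].mean(0).round().astype(int))
t=load('top5');g=t['img'][...,1].astype(int);r=t['img'][...,2].astype(int);b=t['img'][...,0].astype(int)
for u in (288,290,293,296,300,304,308,311,313): print(u,g[164:200,u-1:u+2].mean(1).round().astype(int))
```

```text
0.0712 [301.42 180.24]
0.053 [301.02 182.92]
0.045 [300.85 184.09]
178 [ 35  35  37  47  64  75  78  86  96 104 108 111 114 115 118 122 125 129
 128 123 119 115 110 106  99  90  82  76  74  76  64  44  36  34  32  32]
181 [ 36  36  43  69  89  92 103 117 127 130 134 134 136 136 140 143 137 124
 112 105 100 103 108 115 123 121 112  99  86  80  85  70  46  35  33  31]
184 [ 35  32  37  60  92 111 122 134 140 142 137 126 118 113 115 117 107  92
  93  94  95  93  93 108 131 136 129 119 106  93  92  77  50  38  36  36]
187 [ 38  34  34  45  73 106 127 137 141 138 117  97  94  94  95  97  96  86
  77  77  76  80 100 126 141 141 137 126 114 106  89  64  46  40  40  42]
190 [ 43  39  38  46  52  60  78 103 122 129 117  93  82  80  80  81  83  99
 121 129 130 133 139 141 141 137 132 121 105  83  60  47  42  42  45  47]
288 [102 104 108 115 121 123 124 119 109  97  92  88  83  80  79  78  79  81
  86  97 106 108 104 104 109 115 122 129 131 130 129 129 134 144 159 175]
290 [111 112 108  98  96 101  97  89  87  88  90  89  85  83  81  80  80  82
  83  85  86  80  71  67  71  79  93 109 123 129 1
[... 380 characters left out ...]
59  69  74  76  76  72
  66  63  63  65  64  65  65  65  65  68  72  73  71  78 103 122 128 127]
304 [ 48  50  51  52  52  54  61  63  59  56  57  57  54  54  56  58  62  63
  62  64  64  64  65  64  65  65  65  68  72  74  73  83 104 123 135 143]
308 [ 50  49  49  49  51  50  51  51  56  69  78  81  82  81  78  70  64  64
  64  66  66  69  70  70  71  70  71  76  80  82  92 113 131 143 148 151]
311 [ 54  75 101 106  83  59  62  78  88  89  85  85  87  80  72  69  70  71
  70  70  71  71  70  70  69  71  77  85  97 115 134 145 151 152 153 155]
313 [ 58  75 100 106  96 102 131 155 161 146 121 103  97  87  75  71  71  72
  75  79  81  83  84  88  94 102 110 120 132 142 152 155 159 168 176 184]
```

>>> jog_arm([
  [[0, 0, 0], [1, 5, 0], 255],
  [[0, 0, 0], [1, 5, 4], 255],
  [[0, 0, 0], [1, 5, 6], 255],
  [[0, 0, 0], [1, 5, 6], 255],
  [[0, 0, 0], [1, 5, 6], 255],
])

```text
t: 6.5
eef_pos: [0.5077, -0.3949, 0.0706]
orientation: [3.14, 0.0, 0.008]
ft_force: [-0.3, -0.7, -1.7]
width: 0.0224
```

```bash
python3 look.py 6 top,250,130,350,205
python3 - <<'E'
from h import *
t=load('top6');g=t['img'][...,1].astype(int)
from plant import read_state
p=read_state()['eef_pos']
for z in(p[2]-.0054,.045):print(z,np.round(proj(t,(*p[:2],z)),2))
def cross(a,o,lev):
    i=np.where((a[:-1]-lev)*(a[1:]-lev)<=0)[0]; return [(o+k+(lev-a[k])/(a[k+1]-a[k]+1e-9)).round(1) for k in i]
for v in range(174,198,2): print(v,cross(g[v-1:v+2,280:322].mean(0),280,135))
E
```

```text
{'t': np.float64(6.5), 'eef_pos': array([ 0.5077, -0.3949,  0.0706]), 'orientation': array([3.1401, 0.    , 0.0077]), 'width': np.float64(0.0224), 'ft_force': array([-0.2711, -0.7014, -1.6829])}
scene [292.3 173.9]
top [302.4 179.8]
0.0654383400553358 [302.27 180.5 ]
0.045 [301.81 183.5 ]
174 [np.float64(286.9), np.float64(313.9)]
176 [np.float64(286.9), np.float64(315.0)]
178 [np.float64(286.5), np.float64(315.7)]
180 [np.float64(286.5), np.float64(316.2)]
182 [np.float64(287.0), np.float64(316.0)]
184 [np.float64(287.3), np.float64(315.3)]
186 [np.float64(287.3), np.float64(314.7)]
188 [np.float64(287.3), np.float64(314.5)]
190 [np.float64(287.5), np.float64(314.2)]
192 [np.float64(287.9), np.float64(313.2)]
194 [np.float64(288.6), np.float64(311.2)]
196 [np.float64(289.7), np.float64(308.7)]
```

View pics/top6c.png

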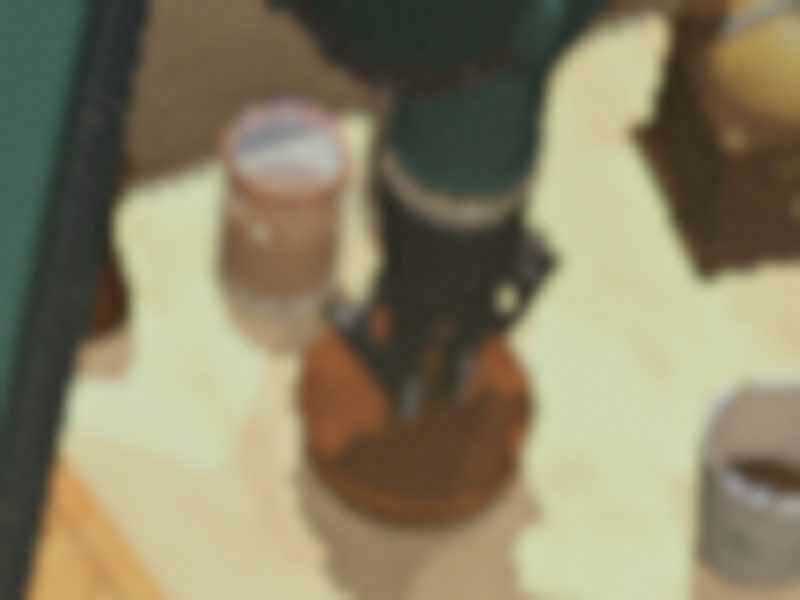

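>>> jog_arm([
  [[0, 0, 0], [0, 0, 4], 255],
  [[0, 0, 0], [0, 0, 8], 255],
  [[0, 0, 0], [0, 0, 11], 255],
  [[0, 0, 0], [0, 0, 11], 255],
])

```text
t: 7.0
eef_pos: [0.5076, -0.3946, 0.059]
orientation: [3.141, 0.0, 0.007]
ft_force: [-0.3, 0.4, -1.1]
width: 0.0225
```

>>> jog_arm([
  [[0, 0, 0], [0, 0, 2], 255],
  [[0, 0, 0], [0, 0, 3], 255],
  [[0, 0, 0], [0, 0, 3], 255],
])

```text
t: 7.3
eef_pos: [0.5079, -0.3948, 0.0584]
orientation: [3.14, 0.0, 0.008]
ft_force: [-4.3, 4.1, 15.5]
width: 0.022
```

>>> jog_arm([
  [[0, 0, 0], [-2, -2, 0], 255],
  [[0, 0, 0], [-2, -2, 1], 255],
  [[0, 0, 0], [-2, -2, 1], 255],
])

```text
t: 7.6
eef_pos: [0.5061, -0.3929, 0.0584]
orientation: [3.139, 0.0, 0.009]
ft_force: [-3.0, 2.1, 11.3]
width: 0.0224
```

```bash
python3 look.py 7 top,250,130,350,205
```

```text
{'t': np.float64(7.6), 'eef_pos': array([ 0.5061, -0.3929,  0.0584]), 'orientation': array([3.1394e+00, 4.0000e-04, 9.0000e-03]), 'width': np.float64(0.0224), 'ft_force': array([-3.0339,  2.1296, 11.3415])}
scene [292.3 176.9]
top [301.9 182. ]
```

View pics/top7c.png

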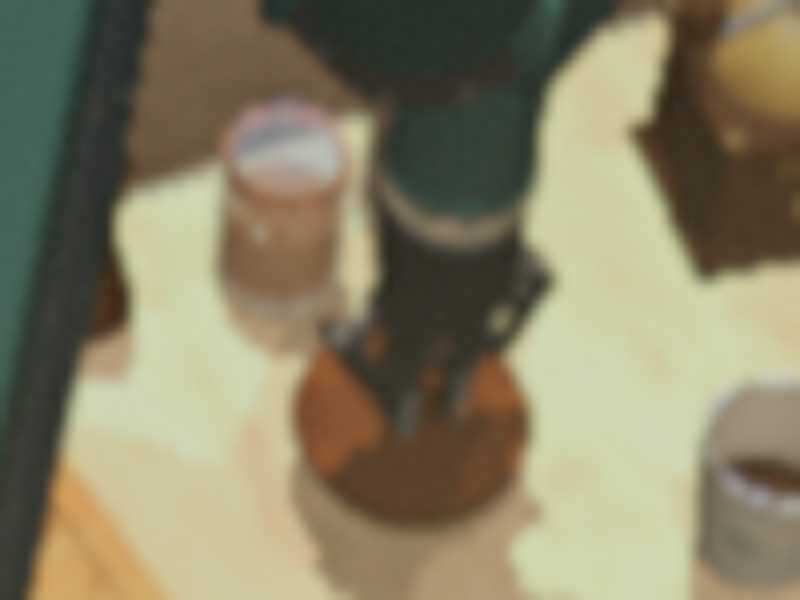

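>>> jog_arm([
  [[0, 0, 0], [0, 0, -1], 255],
  [[0, 0, 0], [0, 0, -1], 180],
  [[0, 0, 0], [0, 0, -1], 120],
  [[0, 0, 0], [0, 0, -1], 60],
  [[0, 0, 0], [0, 0, -1], 0],
  [[0, 0, 0], [0, 0, -1], 0],
  [[0, 0, 0], [0, 0, -1], 0],
  [[0, 0, 0], [0, 0, -1], 0],
])

```text
t: 8.5
eef_pos: [0.5061, -0.3929, 0.0594]
orientation: [3.139, 0.0, 0.009]
ft_force: [-1.3, 0.1, -0.3]
width: 0.0856
```

>>> jog_arm([
  [[0, 0, 0], [0, 0, -25], 0],
  [[0, 0, 0], [0, 0, -60], 0],
  [[0, 0, 0], [0, 0, -105], 0],
  [[0, 0, 0], [0, 0, -150], 0],
  [[0, 0, 0], [0, -20, -190], 0],
  [[0, 0, 0], [0, -60, -200], 0],
  [[0, 0, 0], [0, -105, -200], 0],
  [[0, 0, 0], [0, -150, -200], 0],
  [[0, 0, 0], [0, -195, -200], 0],
  [[0, 0, 0], [-5, -240, -200], 0],
  [[0, 0, 0], [-10, -285, -200], 0],
  [[0, 0, 0], [-10, -330, -200], 0],
  [[0, 0, 0], [-15, -375, -200], 0],
  [[0, 0, 0], [-20, -420, -200], 0],
  [[0, 0, 0], [-20, -465, -200], 0],
  [[0, 0, 0], [-25, -510, -200], 0],
  [[0, 0, 0], [-30, -555, -200], 0],
  [[0, 0, 0], [-30, -600, -200], 0],
  [[0, 0, 0], [-30, -600, -200], 0],
])

```text
t: 10.4
eef_pos: [0.4744, 0.2124, 0.2582]
orientation: [-3.141, -0.008, -0.01]
ft_force: [0.2, 0.3, 0.3]
width: 0.0852
```

```bash
python3 look.py 8 top,250,130,350,205
```

```text
{'t': np.float64(10.4), 'eef_pos': array([0.4744, 0.2124, 0.2582]), 'orientation': array([-3.1411, -0.0083, -0.0103]), 'width': np.float64(0.0852), 'ft_force': array([0.1763, 0.2925, 0.285 ])}
scene [176.  195.6]
top [160.6 208.4]
```

View pics/top8c.png

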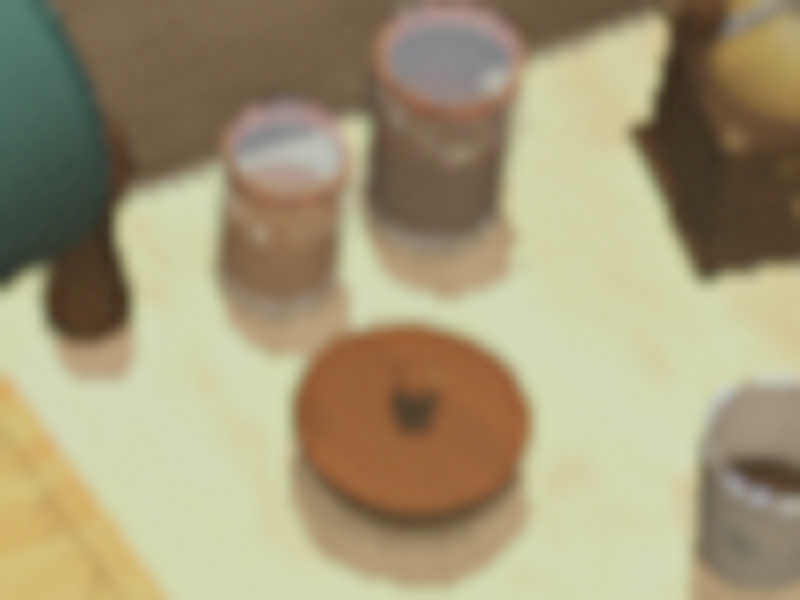

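View pics/top8.png

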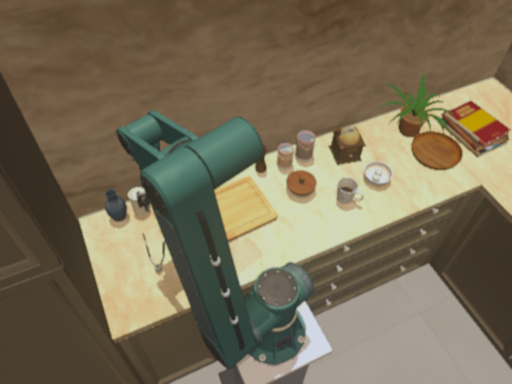

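View pics/scene8.png

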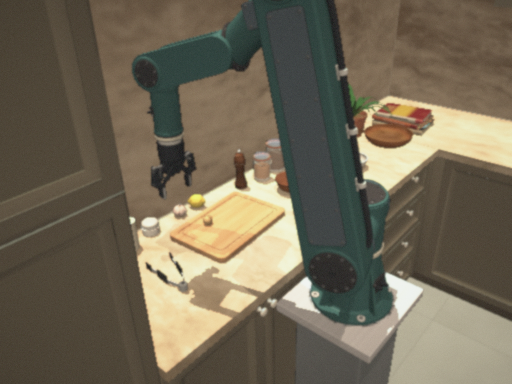

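Run:
```python
from h import *
s=load('scene0');t=load('top0')
crop(s['img'],140,245,200,290,13,'pics/s0t.png')
crop(t['img'],130,220,190,280,10,'pics/t0t.png')
```

```text
(no output)
```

View pics/s0t.png

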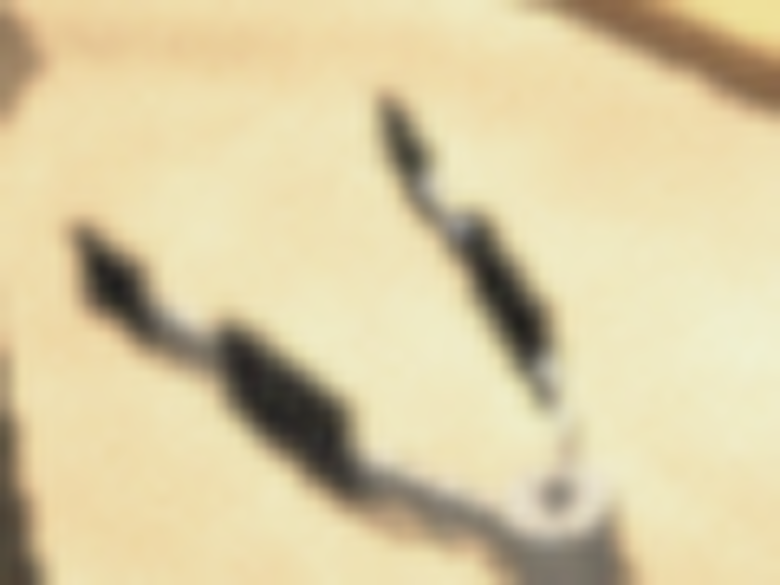

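View pics/t0t.png

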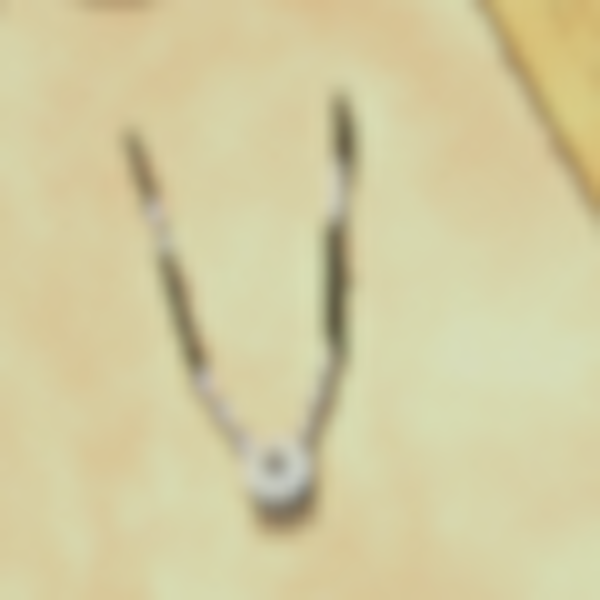

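Run:
```python
from h import *
s=load('scene0');t=load('top0')
S=lambda x,y:(140+x/13-.5,245+y/13-.5); T=lambda x,y:(130+x/10-.5,220+y/10-.5)
pts=dict(padL=((115,278),(141,166),.012),padR=((406,142),(343,126),.012),slL=((290,408),(183,313),.015),slR=((505,295),(335,290),.015),hinge=((557,492),(277,465),.03))
R={}
for n,(a,b,z) in pts.items():
    x=onz(s,*S(*a),z);y=onz(t,*T(*b),z);tr,e=tri(s,S(*a),t,T(*b))
    print(n,x.round(4),y.round(4),'tri',tr.round(4),np.round(e,4)); R[n]=(x[:2],y[:2])
for i in(0,1):
    g=(R['slL'][i]+R['slR'][i])/2;j=(R['padL'][i]+R['padR'][i])/2;h=R['hinge'][i]
    a=lambda v:np.degrees(np.arctan2(v[1],v[0])).round(1)
    print('grip',g.round(4),'jaw',j.round(4),'hinge',h.round(4),'d',np.linalg.norm(g-h).round(3),np.linalg.norm(j-g).round(3),'yaw hj',a(j-h),'hg',a(g-h),'cross',a(R['padL'][i]-R['padR'][i])-90,a(R['slL'][i]-R['slR'][i])-90,np.linalg.norm(R['slL'][i]-R['slR'][i]).round(3),np.linalg.norm(R['padL'][i]-R['padR'][i]).round(3))
```

```text
padL [0.5523 0.2943 0.012 ] [0.5558 0.2945 0.012 ] tri [0.5551 0.2938 0.011 ] [0.0013 0.0013]
padR [0.539  0.2146 0.012 ] [0.5404 0.2156 0.012 ] tri [0.5391 0.2153 0.0128] [0.0007 0.0007]
slL [0.4778 0.3006 0.015 ] [0.4821 0.2992 0.015 ] tri [0.4828 0.2985 0.0117] [0.0013 0.0013]
slR [0.4705 0.2411 0.015 ] [0.4673 0.2424 0.015 ] tri [0.4667 0.2429 0.0175] [0.0009 0.0009]
hinge [0.392  0.2915 0.03  ] [0.3944 0.2868 0.03  ] tri [0.3985 0.2866 0.0231] [0.0001 0.0001]
grip [0.4741 0.2709] jaw [0.5457 0.2545] hinge [0.392  0.2915] d 0.085 0.073 yaw hj -13.6 hg -14.1 cross -9.5 -7.0 0.06 0.081
grip [0.4747 0.2708] jaw [0.5481 0.255 ] hinge [0.3944 0.2868] d 0.082 0.075 yaw hj -11.7 hg -11.3 cross -11.099999999999994 -14.599999999999994 0.059 0.08
```

Run:
```python
from h import *
from plant import read_state
s=read_state()
print(rel(s,(.4745,.271,.08),-102),s['joint_pos'].round(2))
```

```text
(array([ 0.12, -0.34, 12.18]), array([ -0.8, -63.2, 177.7]), np.float64(-89.82)) [ 0.28  0.21  1.65 -0.    1.27  1.85]
```

Run:
```python
from h import *
from plant import read_state
s=read_state()
print(s['t'],s['eef_pos'],s['orientation'],rel(s,(.4745,.271,.08),-102),s['joint_vel'].round(3))
```

```text
10.5 [0.47444143 0.20829084 0.25789045] [3.13895196 0.00490425 0.00888426] (array([ 0.12, -0.34, 12.18]), array([ -0.8, -63.2, 177.7]), np.float64(-89.82)) [-0.042 -0.007  0.016 -0.009  0.002 -0.004]
```

Arm had still been settling; now it's fine.

>>> jog_arm([
  [[0, 0, 4], [0, -20, 40], 0],
  [[0, 0, 8], [-1, -40, 80], 0],
  [[0, 0, 12], [-1, -60, 120], 0],
  [[0, 0, 12], [-1, -63, 160], 0],
  [[0, 0, 12], [-1, -63, 178], 0],
  [[0, 0, 12], [-1, -63, 178], 0],
  [[0, 0, 12], [-1, -63, 178], 0],
])

```text
t: 11.2
eef_pos: [0.4747, 0.2696, 0.08]
orientation: [3.122, -0.326, 0.009]
ft_force: [-0.8, 0.0, 0.4]
width: 0.0853
```

```bash
python3 look.py 9 top,120,200,200,260 scene,130,220,210,280
```

```text
{'t': np.float64(11.2), 'eef_pos': array([0.4747, 0.2696, 0.08  ]), 'orientation': array([ 3.1222, -0.3256,  0.0088]), 'width': np.float64(0.0853), 'ft_force': array([-0.79  ,  0.0317,  0.3536])}
scene [167.9 254.2]
top [153.  240.8]
```

View pics/scene9c.png

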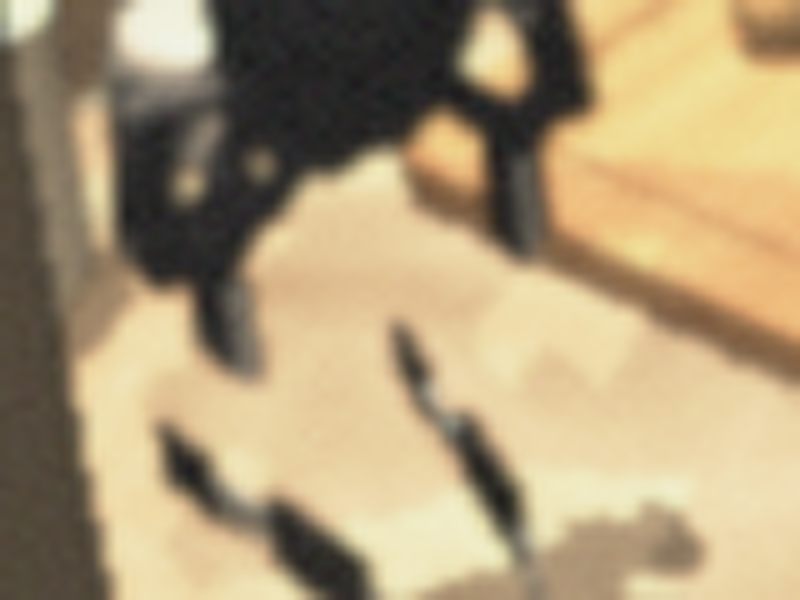

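View pics/top9c.png

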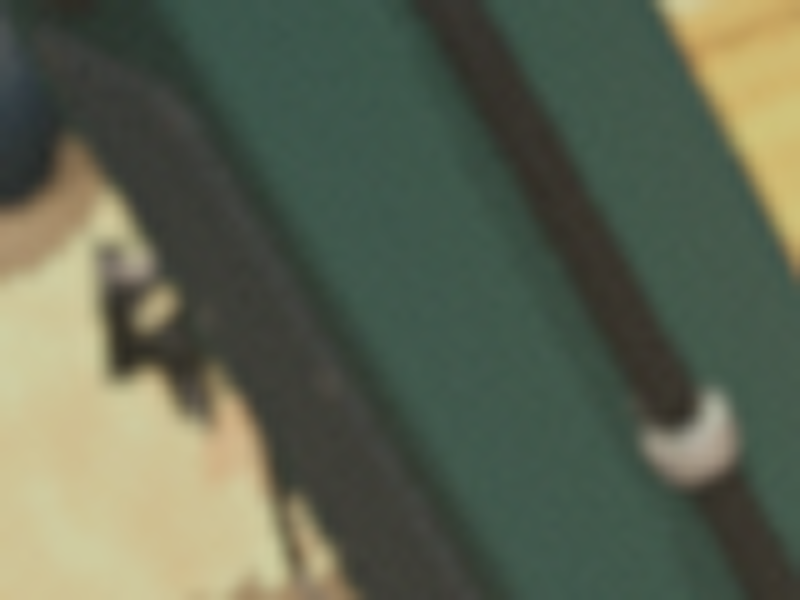

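>>> jog_arm([
  [[0, 0, 0], [0, -1, 25], 0],
  [[0, 0, 0], [0, -1, 50], 0],
  [[0, 0, 0], [0, -1, 54], 0],
  [[0, 0, 0], [0, -1, 54], 0],
])

```text
t: 11.7
eef_pos: [0.4766, 0.2712, 0.0279]
orientation: [3.124, -0.326, 0.013]
ft_force: [-0.0, 0.2, 0.2]
width: 0.0855
```

```bash
python3 look.py 10 scene,130,230,210,290
```

```text
{'t': np.float64(11.7), 'eef_pos': array([0.4766, 0.2712, 0.0279]), 'orientation': array([ 3.1238, -0.3259,  0.0133]), 'width': np.float64(0.0855), 'ft_force': array([-0.021 ,  0.1653,  0.1528])}
scene [169.1 267.9]
top [154.6 247.6]
```

View pics/scene10c.png

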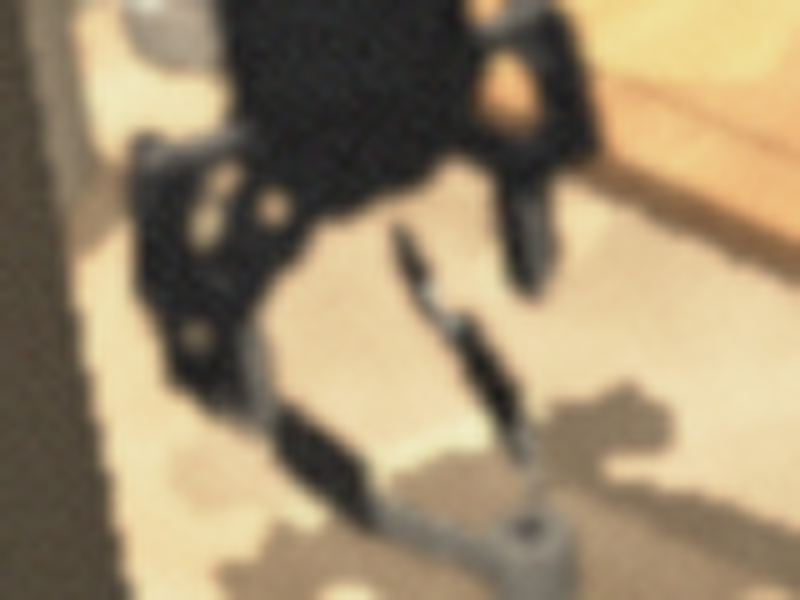

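>>> jog_arm([
  [[0, 0, 0], [-2, 0, 12], 0],
  [[0, 0, 0], [-2, 0, 22], 0],
  [[0, 0, 0], [-2, 0, 25], 0],
  [[0, 0, 0], [-2, 0, 25], 0],
])

```text
t: 12.2
eef_pos: [0.475, 0.2718, 0.0028]
orientation: [3.124, -0.325, 0.014]
ft_force: [0.1, -0.9, 0.3]
width: 0.0848
```

```bash
python3 look.py 11 scene,130,230,210,290
```

```text
{'t': np.float64(12.2), 'eef_pos': array([0.475 , 0.2718, 0.0028]), 'orientation': array([ 3.124 , -0.3253,  0.0138]), 'width': np.float64(0.0848), 'ft_force': array([ 0.1402, -0.9416,  0.2703])}
scene [170.2 274.6]
top [155.6 251.3]
```

View pics/scene11c.png

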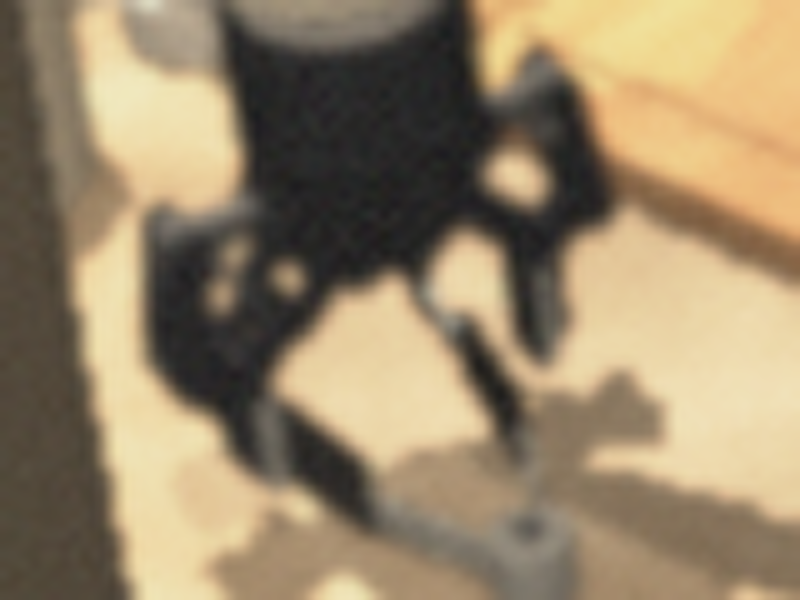

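>>> jog_arm([
  [[0, 0, 0], [0, 0, 3], 20],
  [[0, 0, 0], [0, 0, 3], 40],
  [[0, 0, 0], [0, 0, 3], 55],
  [[0, 0, 0], [0, 0, 3], 65],
  [[0, 0, 0], [0, 0, 3], 70],
  [[0, 0, 0], [0, 0, 3], 70],
  [[0, 0, 0], [0, 0, 3], 70],
])

```text
t: 13.0
eef_pos: [0.4763, 0.2723, 0.0012]
orientation: [-3.124, 0.325, -0.018]
ft_force: [-1.1, -1.0, 5.5]
width: 0.0622
```

>>> jog_arm([
  [[0, 0, 0], [0, 0, 0], 75],
  [[0, 0, 0], [0, 0, 0], 80],
  [[0, 0, 0], [0, 0, 0], 80],
  [[0, 0, 0], [0, 0, 0], 80],
])

```text
t: 13.4
eef_pos: [0.4768, 0.2725, 0.0019]
orientation: [-3.123, 0.325, -0.019]
ft_force: [-1.5, 0.6, 6.5]
width: 0.0588
```

```bash
python3 look.py 12 scene,130,230,210,290
```

```text
{'t': np.float64(13.4), 'eef_pos': array([0.4768, 0.2725, 0.0019]), 'orientation': array([-3.1234,  0.325 , -0.0194]), 'width': np.float64(0.0588), 'ft_force': array([-1.5371,  0.6466,  6.4758])}
scene [169.7 274.7]
top [155.3 251.1]
```

View pics/scene12c.png

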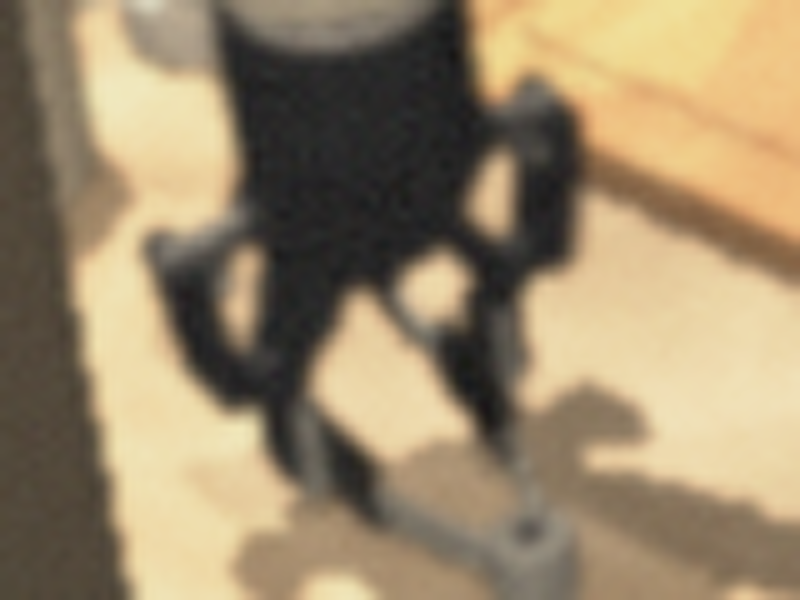

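>>> jog_arm([
  [[0, 0, 0], [0, 0, -5], 80],
  [[0, 0, 0], [0, 0, -15], 80],
  [[0, 0, 0], [0, 0, -30], 80],
  [[0, 0, 0], [0, 0, -50], 80],
  [[0, 0, 0], [0, 0, -70], 80],
  [[0, 0, 0], [0, 0, -90], 80],
  [[0, 0, 0], [0, 0, -90], 80],
])

```text
t: 14.2
eef_pos: [0.4775, 0.2734, 0.0948]
orientation: [-3.121, 0.325, -0.027]
ft_force: [1.0, -0.3, -0.7]
width: 0.0584
```

```bash
python3 look.py 13 scene,130,200,210,260
```

```text
{'t': np.float64(14.2), 'eef_pos': array([0.4775, 0.2734, 0.0948]), 'orientation': array([-3.1209,  0.3246, -0.0266]), 'width': np.float64(0.0584), 'ft_force': array([ 1.0173, -0.3138, -0.6903])}
scene [165.7 250.5]
top [151.2 238.5]
```

View pics/scene13c.png

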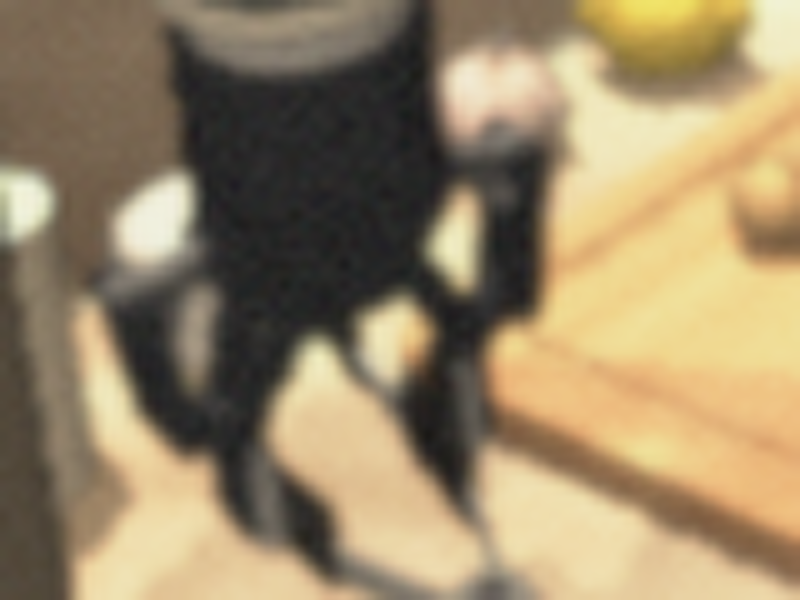

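Run:
```python
from h import *
from plant import read_state
s=read_state()
print(s['eef_pos'],rel(s,(.515,-.032,.115),-45),rel(s,(.4775,.2734,.115),-102),s['joint_pos'].round(2))
R=Ro.from_rotvec(s['orientation']).as_matrix();print(R.round(3))
```

```text
[0.47587257 0.27258912 0.09229421] (array([  0.21,  -0.77, -56.88]), array([101.3, 289.9, -22.3]), np.float64(-101.88)) (array([-0.18, -0.75,  0.12]), array([  1.7,  -1.2, -22.7]), np.float64(-101.88)) [ 0.4   0.45  1.78 -0.01  0.9   2.18]
[[ 0.978 -0.206  0.013]
 [-0.206 -0.979  0.   ]
 [ 0.013 -0.003 -1.   ]]
```

>>> jog_arm([
  [[0, -0.1, 0], [0, 0, -22], 80],
  [[0, -0.1, -7], [12, 35, -22], 80],
  [[0, -0.2, -14], [24, 70, -22], 80],
  [[0, -0.3, -21], [37, 105, -22], 80],
  [[0.1, -0.4, -28], [49, 140, -22], 80],
  [[0.1, -0.5, -35], [61, 175, -22], 80],
  [[0.1, -0.6, -42], [73, 210, -22], 80],
  [[0.2, -0.7, -49], [86, 245, -22], 80],
  [[0.2, -0.8, -54], [95, 272, -22], 80],
  [[0.2, -0.8, -57], [101, 290, -22], 80],
  [[0.2, -0.8, -57], [101, 290, -22], 80],
  [[0.2, -0.8, -57], [101, 290, -22], 80],
])

```text
t: 15.5
eef_pos: [0.5137, -0.0318, 0.1137]
orientation: [-2.901, -1.201, 0.003]
ft_force: [0.3, -0.2, -0.6]
width: 0.0589
```

```bash
python3 look.py 14 scene,180,180,260,240 top,180,160,260,220
```

```text
{'t': np.float64(15.5), 'eef_pos': array([ 0.5137, -0.0318,  0.1137]), 'orientation': array([-2.9013, -1.201 ,  0.0035]), 'width': np.float64(0.0589), 'ft_force': array([ 0.2738, -0.1706, -0.6294])}
scene [227.5 200.5]
top [222.2 201.4]
```

View pics/scene14c.png

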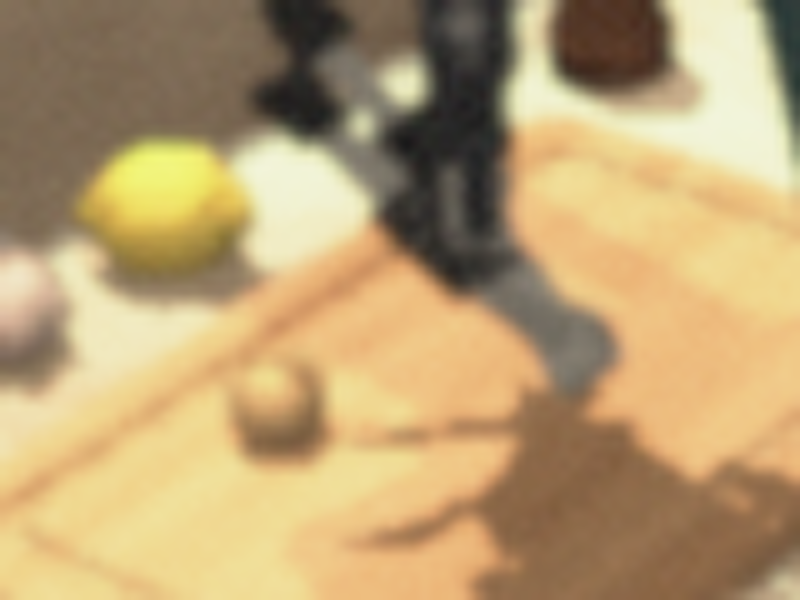

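View pics/top14.png

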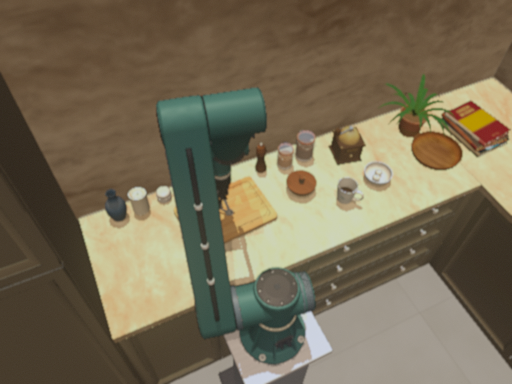

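```bash
python3 - <<'E'
from h import *
s=load('scene14')
T=np.array([.5137,-.0318]);d=np.array([1,1])/2**.5;n=np.array([-1,1])/2**.5
for nm,f,l,z in(('hinge bottom',-81,0,0),('hinge top',-81,0,30),('jawL bot',71,32,0),('jawL top',71,32,24),('jawL tip bot',86,32,0),('jawR bot',71,-32,0),('jawR top',71,-32,24),('slL bot',-1,29,0),('slL top',-1,29,30)):
    p=np.r_[T+d*f/1000+n*l/1000,.112+z/1000]
    print(nm,((np.array(proj(s,p))-[180,180]+.5)*10).round(0))
w=(180+280/10-.5,180+408/10-.5)
print('walnut',onz(s,*w,.0385),'jaw pred',T+d*.071)
E
python3 -c "
from h import *
s=load('scene14');crop(s['img'],195,165,255,210,13,'pics/s14z.png')"
```

```text
hinge bottom [714. 200.]
hinge top [712. 125.]
jawL bot [271. 274.]
jawL top [266. 213.]
jawL tip bot [227. 277.]
jawR bot [275. 180.]
jawR top [270. 120.]
slL bot [484. 257.]
slL top [480. 181.]
walnut [0.5653877 0.0215626 0.0385   ] jaw pred [0.56390458 0.01840458]
```

View pics/s14z.png

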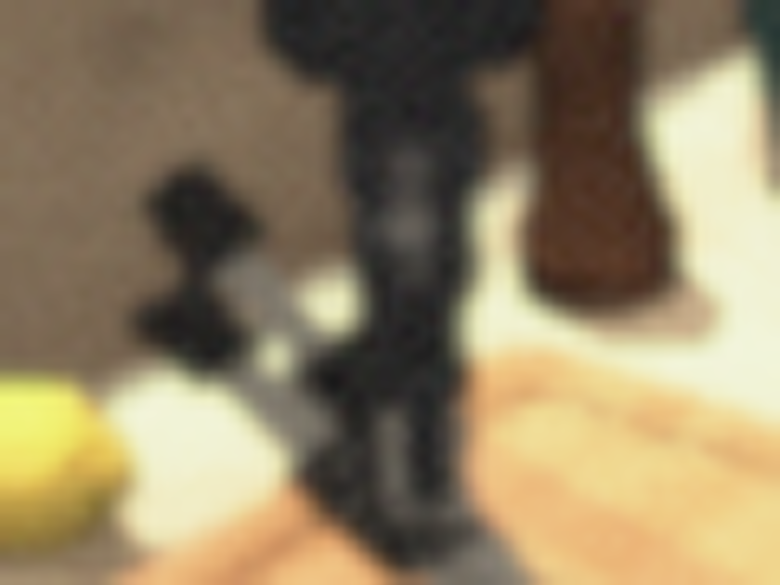

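```bash
python3 - <<'E'
from h import *
def chk(name,T,yaw,zt,c0,k,pitches):
    s=load(name);a=np.radians(yaw);d=np.array([np.cos(a),np.sin(a),0]);n=np.array([-d[1],d[0],0]);Z=np.array([0,0,1.])
    for ph in pitches:
        b=np.radians(ph);dd=d*np.cos(b)+Z*np.sin(b);zz=Z*np.cos(b)-d*np.sin(b)
        P0=np.array([*T,zt+.024]) # pivot ~ fingers grasp
        out=[]
        for f,l,z in((-81,0,30),(-81,0,0),(71,32,12),(71,-32,12)):
            p=P0+dd*f/1e3+n*l/1e3+zz*(z-24)/1e3
            out.append(tuple(((np.array(proj(s,p))-c0+.5)*k).round(0)))
        print(name,ph,[tuple(map(int,o)) for o in out])
chk('scene14',(.5137,-.0318),45,.112,[180,180],10,(0,20,30,40,50))
chk('scene13',(.4775,.2734),-12,.093,[130,200],10,(0,10,20,30))
E
python3 -c "
from h import *
s=load('scene13');crop(s['img'],130,210,210,270,10,'pics/s13z.png')"
```

```text
scene14 0 [(712, 125), (714, 200), (269, 244), (272, 150)]
scene14 20 [(706, 196), (679, 268), (263, 180), (267, 87)]
scene14 30 [(693, 230), (652, 296), (271, 148), (274, 56)]
scene14 40 [(673, 261), (620, 320), (284, 117), (288, 26)]
scene14 50 [(648, 289), (584, 340), (304, 89), (307, -1)]
scene13 0 [(483, 563), (495, 647), (155, 414), (344, 338)]
scene13 10 [(488, 603), (491, 676), (148, 379), (337, 304)]
scene13 20 [(489, 637), (482, 697), (144, 347), (334, 272)]
scene13 30 [(486, 665), (470, 710), (143, 318), (334, 244)]
```

View pics/s13z.png

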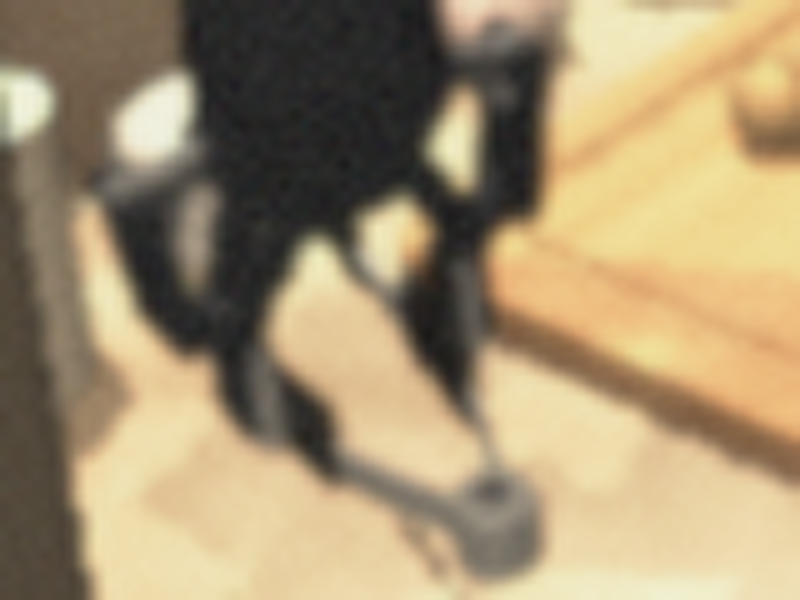

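>>> jog_arm([
  [[0, 0, 0], [-8, 0, 0], 80],
  [[0, 0, 0], [-20, 0, 0], 80],
  [[0, 0, 0], [-35, 0, 0], 80],
  [[0, 0, 0], [-48, 0, 5], 80],
  [[0, 0, 0], [-55, 0, 12], 80],
  [[0, 0, 0], [-55, 0, 22], 80],
  [[0, 0, 0], [-55, 0, 32], 80],
  [[0, 0, 0], [-55, 0, 40], 80],
  [[0, 0, 0], [-55, 0, 48], 80],
  [[0, 0, 0], [-55, 0, 54], 80],
  [[0, 0, 0], [-55, 0, 60], 80],
  [[0, 0, 0], [-55, 0, 66], 80],
  [[0, 0, 0], [-55, 0, 70], 80],
])

```text
t: 16.9
eef_pos: [0.4743, -0.0698, 0.0433]
orientation: [-2.9, -1.204, 0.004]
ft_force: [-0.2, -0.4, -1.2]
width: 0.0586
```

```bash
python3 look.py 15 scene,180,180,260,240 top,180,160,260,220
```

```text
{'t': np.float64(16.9), 'eef_pos': array([ 0.4743, -0.0698,  0.0433]), 'orientation': array([-2.8996, -1.2043,  0.0042]), 'width': np.float64(0.0586), 'ft_force': array([-0.2071, -0.3538, -1.1695])}
scene [244.1 216.9]
top [235.4 215.6]
```

View pics/scene15c.png

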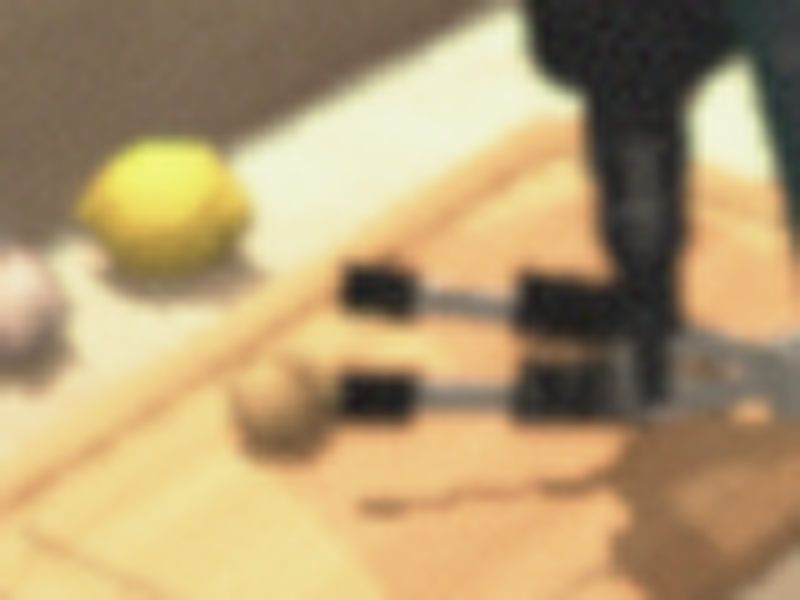

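View pics/top15c.png

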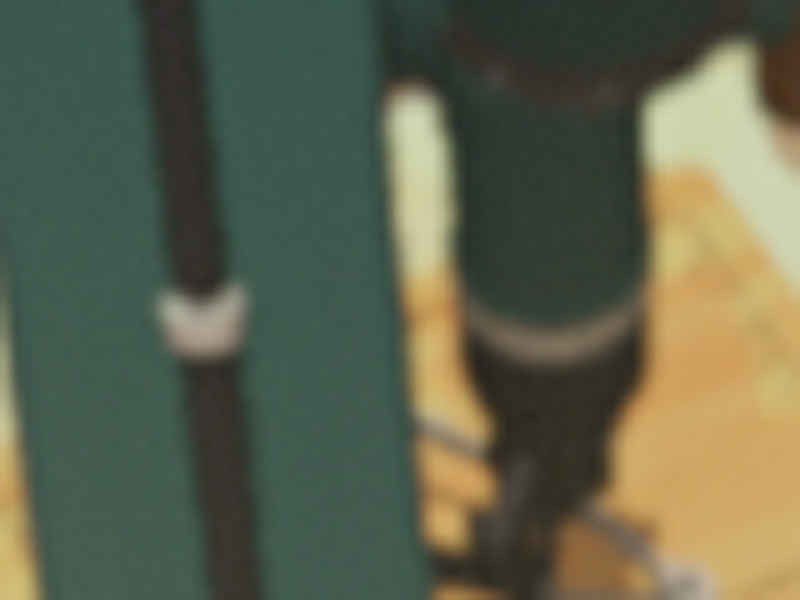

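```bash
python3 - <<'E'
from h import *
s=load('scene15')
f=lambda x,y,z:onz(s,180+x/10-.5,180+y/10-.5,z)[:2].round(4)
for z in(.035,.045,.055):
    L=f(378,398,z);R=f(378,287,z);sl=f(567,392,z);sr=f(567,300,z);print(z,'padL',L,'padR',R,'gap',np.linalg.norm(L-R).round(3),'mid',(L+R)/2,'sl',sl,sr,np.linalg.norm(sl-sr).round(3),'jaw-sleeve',np.linalg.norm((L+R)/2-(sl+sr)/2).round(3))
print('walnut',f(282,408,.0385))
E
python3 -c "
from h import *
s=load('scene15');crop(s['img'],200,195,280,255,10,'pics/s15z.png')"
```

```text
0.035 padL [ 0.547  -0.0083] padR [ 0.6003 -0.0616] gap 0.075 mid [ 0.57365 -0.03495] sl [ 0.4973 -0.053 ] [ 0.5395 -0.0983] 0.062 jaw-sleeve 0.069
0.045 padL [0.5355 0.0022] padR [ 0.5882 -0.0504] gap 0.074 mid [ 0.56185 -0.0241 ] sl [ 0.4863 -0.042 ] [ 0.5281 -0.0868] 0.061 jaw-sleeve 0.068
0.055 padL [0.524  0.0128] padR [ 0.5761 -0.0393] gap 0.074 mid [ 0.55005 -0.01325] sl [ 0.4754 -0.0309] [ 0.5167 -0.0752] 0.061 jaw-sleeve 0.067
walnut [0.5648 0.0211]
```

View pics/s15z.png

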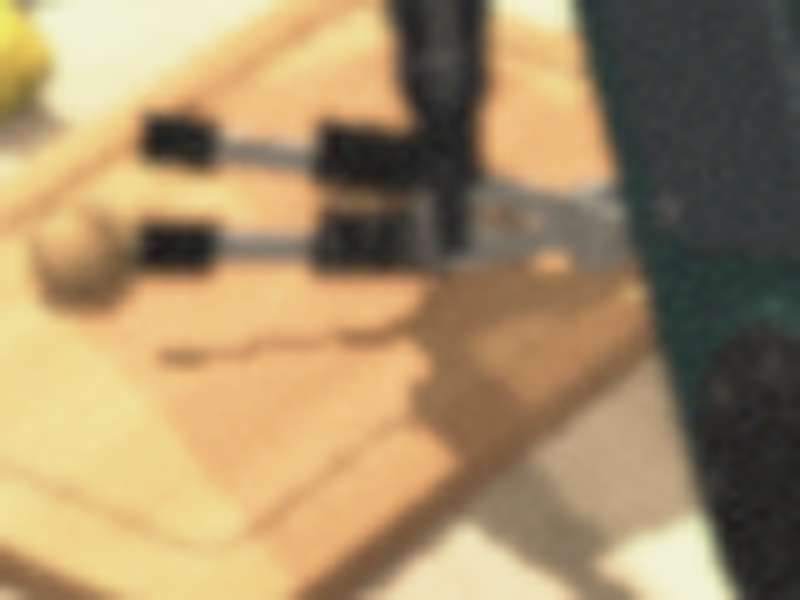

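>>> jog_arm([
  [[0, 0, 0], [-6, 0, 0], 80],
  [[0, 0, 0], [-14, 0, 0], 80],
  [[0, 0, 0], [-20, 0, 2], 80],
  [[0, 0, 0], [-20, 0, 6], 80],
  [[0, 0, 0], [-20, 0, 9], 80],
  [[0, 0, 0], [-20, 0, 12], 80],
  [[0, 0, 0], [-20, 0, 14], 80],
  [[0, 0, 0], [-20, 0, 16], 80],
  [[0, 0, 0], [-20, 0, 16], 80],
])

```text
t: 17.9
eef_pos: [0.4602, -0.0838, 0.0273]
orientation: [-2.899, -1.204, 0.005]
ft_force: [-0.2, 0.1, -0.7]
width: 0.0586
```

```bash
python3 look.py 16 scene,200,185,280,245
```

```text
{'t': np.float64(17.9), 'eef_pos': array([ 0.4602, -0.0838,  0.0273]), 'orientation': array([-2.8993, -1.2042,  0.0047]), 'width': np.float64(0.0586), 'ft_force': array([-0.2066,  0.07  , -0.6888])}
scene [249.9 220.4]
top [240.  219.3]
```

View pics/scene16c.png

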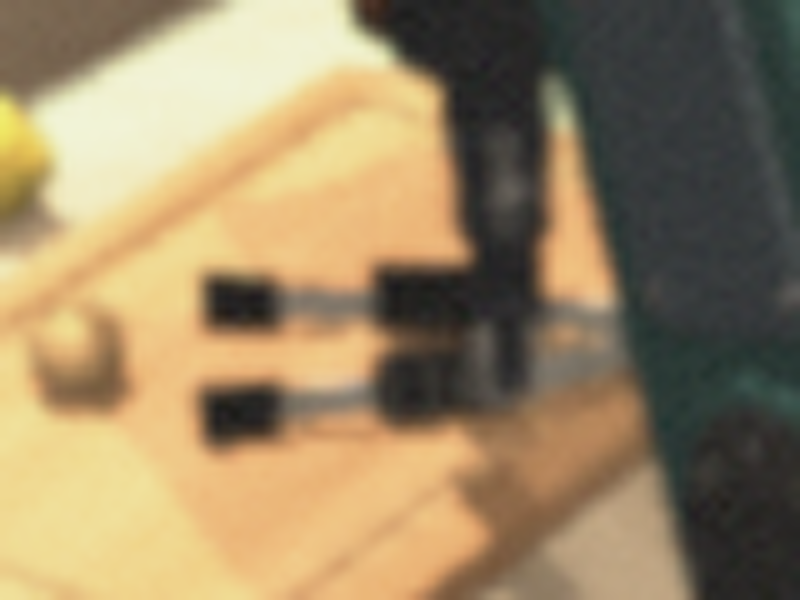

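>>> jog_arm([
  [[0, 0, 0], [0, 0, 2], 75],
  [[0, 0, 0], [0, 0, 2], 65],
  [[0, 0, 0], [0, 0, 2], 55],
  [[0, 0, 0], [0, 0, 2], 40],
  [[0, 0, 0], [0, 0, 2], 20],
  [[0, 0, 0], [0, 0, 2], 0],
  [[0, 0, 0], [0, 0, 2], 0],
  [[0, 0, 0], [0, 0, 2], 0],
])

```text
t: 18.8
eef_pos: [0.4601, -0.0839, 0.0254]
orientation: [-2.899, -1.204, 0.005]
ft_force: [0.4, 1.2, 0.1]
width: 0.0857
```

```bash
python3 look.py 17 scene,200,185,280,245 top,190,180,270,240
```

```text
{'t': np.float64(18.8), 'eef_pos': array([ 0.4601, -0.0839,  0.0254]), 'orientation': array([-2.8994, -1.2042,  0.0045]), 'width': np.float64(0.0857), 'ft_force': array([0.4294, 1.186 , 0.1039])}
scene [249.9 220.8]
top [240.  219.6]
```

View pics/scene17c.png

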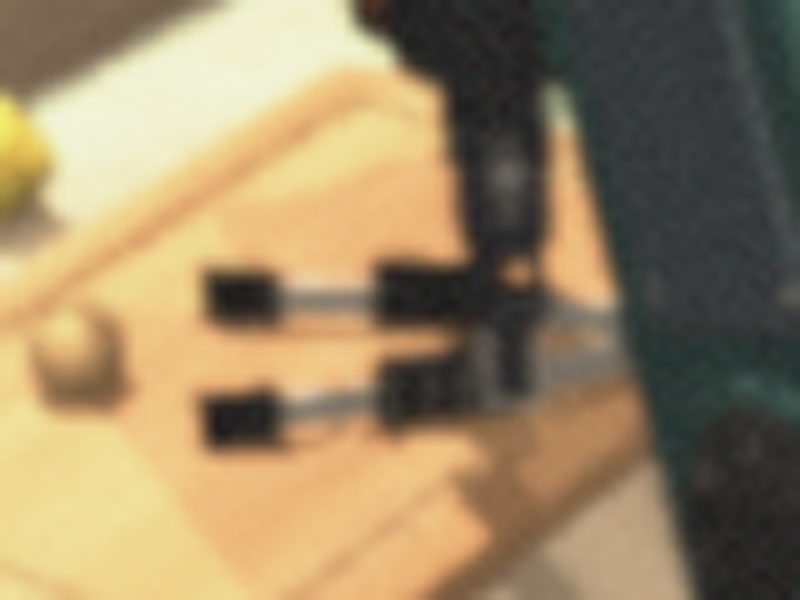

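View pics/top17c.png

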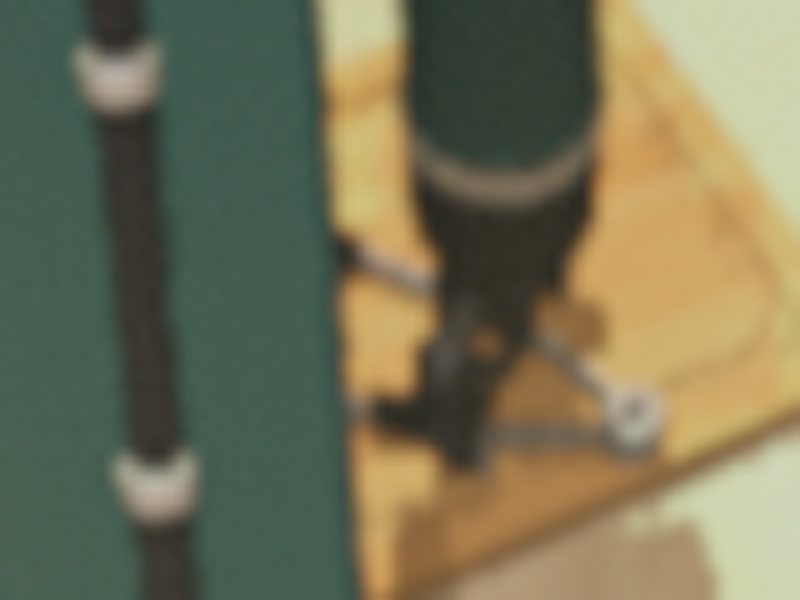

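Run:
```python
from h import *
s=load('scene17');t=load('top17')
f=lambda x,y,z:onz(s,200+x/10-.5,185+y/10-.5,z)[:2]
g=lambda x,y,z:onz(t,190+x/10-.5,180+y/10-.5,z)[:2]
L=f(242,422,.034);R=f(242,297,.034);j=(L+R)/2
slL=f(378,393,.037);slR=f(378,290,.037)
h=g(633,408,.052)
print('pads',L,R,'gap',np.linalg.norm(L-R),'jaw',j,'sleevefront mid',(slL+slR)/2,np.linalg.norm(j-(slL+slR)/2))
v=j-h;print('hinge',h,'d',np.linalg.norm(v),'yaw',np.degrees(np.arctan2(v[1],v[0])),'cross yaw',np.degrees(np.arctan2(*(L-R)[::-1]))-90)
u=v/np.linalg.norm(v)
print('grip from jaw',j-u*.072,'from hinge',h+u*.08)
w=f(78,358,.0385);print('walnut',w, 'board corner?')
```

```text
pads [0.49746202 0.01008586] [ 0.55402006 -0.0477871 ] gap 0.08092028436625426 jaw [ 0.52574104 -0.01885062] sleevefront mid [ 0.49267988 -0.05392149] 0.048197575418009814
hinge [ 0.41900366 -0.12185567] d 0.14833376658045963 yaw 43.9805389943921 cross yaw 44.34164953948434
grip from jaw [ 0.47393159 -0.06884843] from hinge [ 0.47656972 -0.06630255]
walnut [0.56593952 0.0220039 ] board corner?
```

>>> jog_arm([
  [[0, 0, 0], [8, 0, 0], 0],
  [[0, 0, 0], [16, 0, 0], 0],
  [[0, 0, 0], [22, 0, 1], 0],
  [[0, 0, 0], [22, 0, 1], 0],
  [[0, 0, 0], [22, 0, 1], 20],
  [[0, 0, 0], [22, 0, 1], 40],
  [[0, 0, 0], [22, 0, 1], 55],
  [[0, 0, 0], [22, 0, 1], 65],
  [[0, 0, 0], [22, 0, 1], 75],
  [[0, 0, 0], [22, 0, 1], 80],
  [[0, 0, 0], [22, 0, 1], 80],
  [[0, 0, 0], [22, 0, 1], 80],
])

```text
t: 20.1
eef_pos: [0.4761, -0.0685, 0.0251]
orientation: [-2.9, -1.204, 0.003]
ft_force: [-0.9, 0.3, 8.8]
width: 0.0588
```

```bash
python3 look.py 18 scene,195,185,275,245 top,190,180,270,240
```

```text
{'t': np.float64(20.1), 'eef_pos': array([ 0.4761, -0.0685,  0.0251]), 'orientation': array([-2.9003e+00, -1.2038e+00,  2.7000e-03]), 'width': np.float64(0.0588), 'ft_force': array([-0.935 ,  0.3168,  8.7869])}
scene [243.7 221.2]
top [235.  217.9]
```

View pics/scene18c.png

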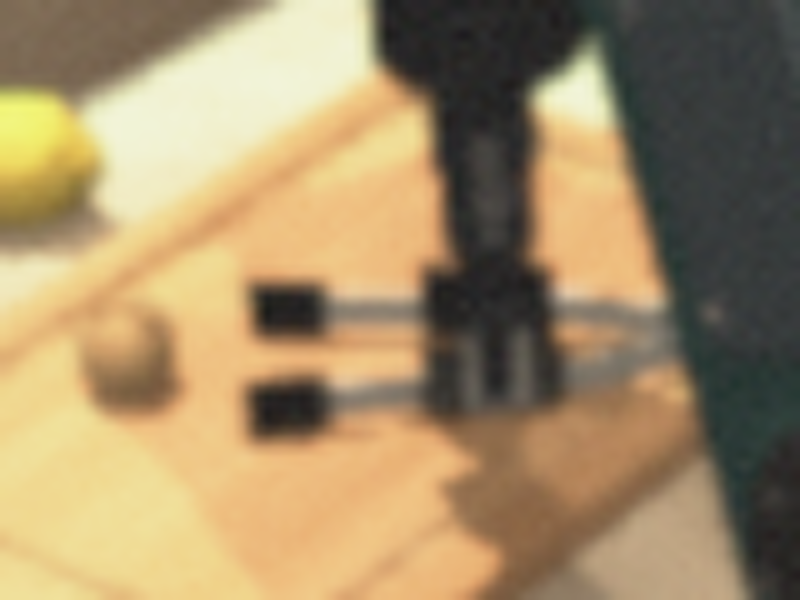

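Run:
```python
from h import *
from plant import read_state
st=read_state()
s=load('scene18')
f=lambda x,y,z:onz(s,195+x/10-.5,185+y/10-.5,z)
L=f(289,409,.034);R=f(289,309,.034);j=(L+R)/2; w=f(128,359,.0385)
Rm=Ro.from_rotvec(st['orientation'])
print('gap',np.linalg.norm(L-R),'jaw',j,'walnut',w)
print('walnut-jaw tool',Rm.inv().apply(w-j)*1000,'jaw-TCP tool',Rm.inv().apply(j-st['eef_pos'])*1000,st['ft_force'])
```

```text
gap 0.06475308763146068 jaw [ 0.52657864 -0.0181956   0.034     ] walnut [0.56547305 0.02245293 0.0385    ]
walnut-jaw tool [56.24226957 -1.16097022 -4.5592554 ] jaw-TCP tool [71.223913    0.20863196 -8.95020236] [-1.13652558  1.9275552   8.78807902]
```

>>> jog_arm([
  [[0, 0, 0], [2, 0, -1], 80],
  [[0, 0, 0], [7, -1, -1], 80],
  [[0, 0, 0], [13, -1, -1], 80],
  [[0, 0, 0], [19, -1, -1], 80],
  [[0, 0, 0], [25, -1, -1], 80],
  [[0, 0, 0], [30, -1, -1], 80],
  [[0, 0, 0], [30, -1, -1], 80],
])

```text
t: 20.9
eef_pos: [0.4974, -0.046, 0.0261]
orientation: [-2.9, -1.205, 0.002]
ft_force: [0.1, 0.2, -0.1]
width: 0.0586
```

```bash
python3 look.py 19 scene,195,185,275,245
python3 - <<'E'
from h import *
s=load('scene19')
E
```

```text
{'t': np.float64(20.9), 'eef_pos': array([ 0.4974, -0.046 ,  0.0261]), 'orientation': array([-2.9000e+00, -1.2052e+00,  1.9000e-03]), 'width': np.float64(0.0586), 'ft_force': array([ 0.133 ,  0.167 , -0.0767])}
scene [234.9 221.7]
top [227.9 215.8]
```

View pics/scene19c.png

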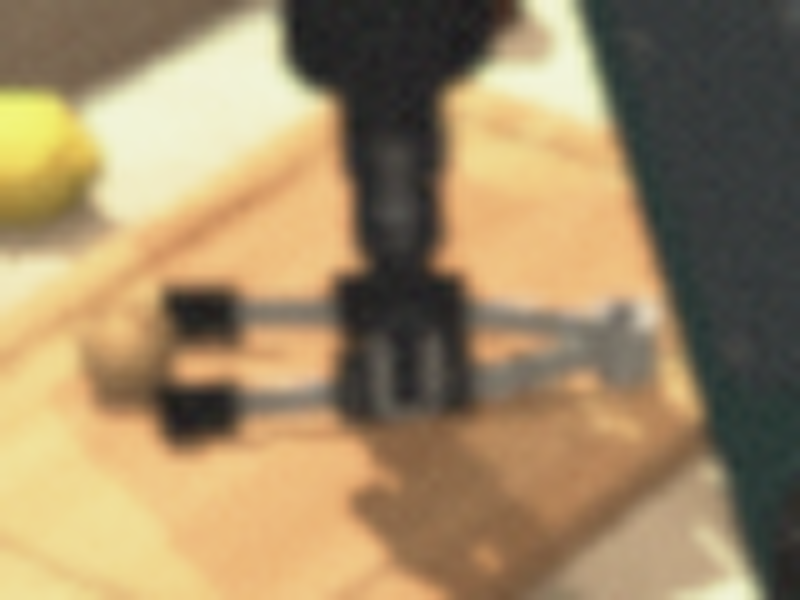

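>>> jog_arm([
  [[0, 0, 0], [3, 0, 0], 80],
  [[0, 0, 0], [8, 0, 0], 80],
  [[0, 0, 0], [13, 0, 0], 80],
  [[0, 0, 0], [18, 0, 0], 80],
  [[0, 0, 0], [23, 0, 0], 80],
  [[0, 0, 0], [26, 0, 0], 80],
  [[0, 0, 0], [26, 0, 0], 80],
])

```text
t: 21.7
eef_pos: [0.5154, -0.0276, 0.026]
orientation: [-2.9, -1.205, 0.002]
ft_force: [-0.3, -1.0, -1.3]
width: 0.0591
```

```bash
python3 look.py 20 scene,185,185,265,245
```

```text
{'t': np.float64(21.7), 'eef_pos': array([ 0.5154, -0.0276,  0.026 ]), 'orientation': array([-2.8998e+00, -1.2055e+00,  2.5000e-03]), 'width': np.float64(0.0591), 'ft_force': array([-0.2975, -0.9721, -1.3436])}
scene [227.7 222.2]
top [222. 214.]
```

View pics/scene20c.png

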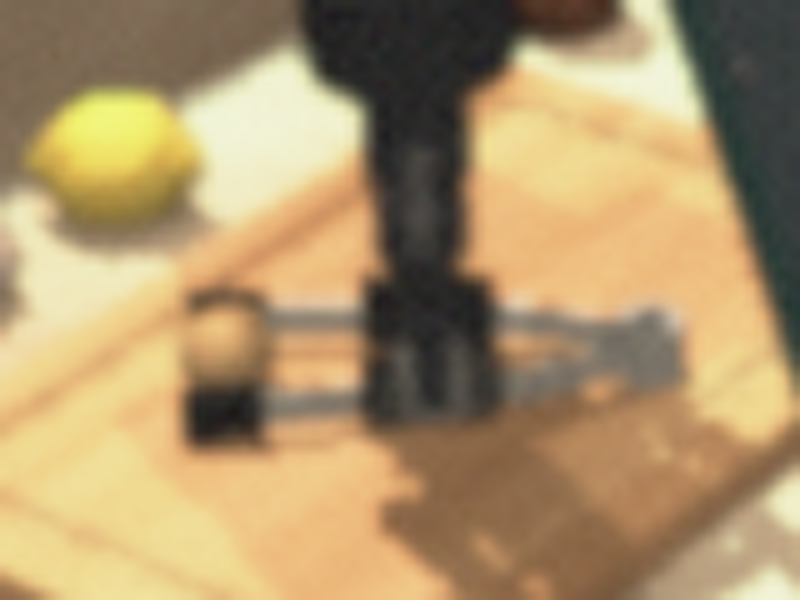

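>>> jog_arm([
  [[0, 0, 0], [0, 0, 0], 90],
  [[0, 0, 0], [0, 0, 0], 100],
  [[0, 0, 0], [0, 0, 0], 110],
  [[0, 0, 0], [0, 0, 0], 120],
  [[0, 0, 0], [0, 0, 0], 130],
  [[0, 0, 0], [0, 0, 0], 140],
  [[0, 0, 0], [0, 0, 0], 150],
  [[0, 0, 0], [0, 0, 0], 150],
])

```text
t: 22.6
eef_pos: [0.5152, -0.028, 0.0268]
orientation: [-2.9, -1.205, 0.002]
ft_force: [-0.9, 0.4, 8.3]
width: 0.0505
```

```bash
python3 look.py 21 scene,185,185,265,245
```

```text
{'t': np.float64(22.6), 'eef_pos': array([ 0.5152, -0.028 ,  0.0268]), 'orientation': array([-2.9003e+00, -1.2047e+00,  1.9000e-03]), 'width': np.float64(0.0505), 'ft_force': array([-0.9076,  0.4072,  8.3292])}
scene [227.8 221.9]
top [222.1 213.9]
```

View pics/scene21c.png

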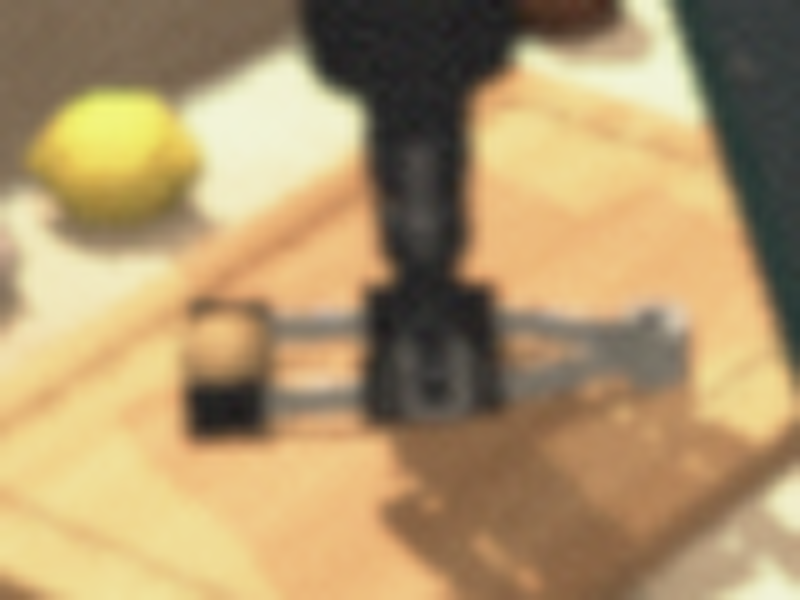

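>>> jog_arm([
  [[0, 0, 0], [0, 0, -1], 170],
  [[0, 0, 0], [0, 0, -1], 190],
  [[0, 0, 0], [0, 0, -1], 210],
  [[0, 0, 0], [0, 0, -1], 210],
  [[0, 0, 0], [0, 0, -1], 210],
])

```text
t: 23.2
eef_pos: [0.515, -0.028, 0.0276]
orientation: [-2.9, -1.205, 0.002]
ft_force: [0.5, -0.2, -0.6]
width: 0.0507
```

Firm on the walnut. Lift slowly and check.

>>> jog_arm([
  [[0, 0, 0], [0, 0, -3], 210],
  [[0, 0, 0], [0, 0, -8], 210],
  [[0, 0, 0], [0, 0, -14], 210],
  [[0, 0, 0], [0, 0, -20], 210],
  [[0, 0, 0], [0, 0, -26], 210],
  [[0, 0, 0], [0, 0, -30], 210],
  [[0, 0, 0], [0, 0, -30], 210],
])

```text
t: 23.9
eef_pos: [0.5156, -0.028, 0.0584]
orientation: [-2.901, -1.205, 0.001]
ft_force: [0.3, -0.1, -1.2]
width: 0.0507
```

```bash
python3 look.py 22 scene,185,180,265,240
```

```text
{'t': np.float64(23.9), 'eef_pos': array([ 0.5156, -0.028 ,  0.0584]), 'orientation': array([-2.9007e+00, -1.2050e+00,  6.0000e-04]), 'width': np.float64(0.0507), 'ft_force': array([ 0.2534, -0.0521, -1.1502])}
scene [227.2 214.3]
top [221.8 209.4]
```

View pics/scene22c.png

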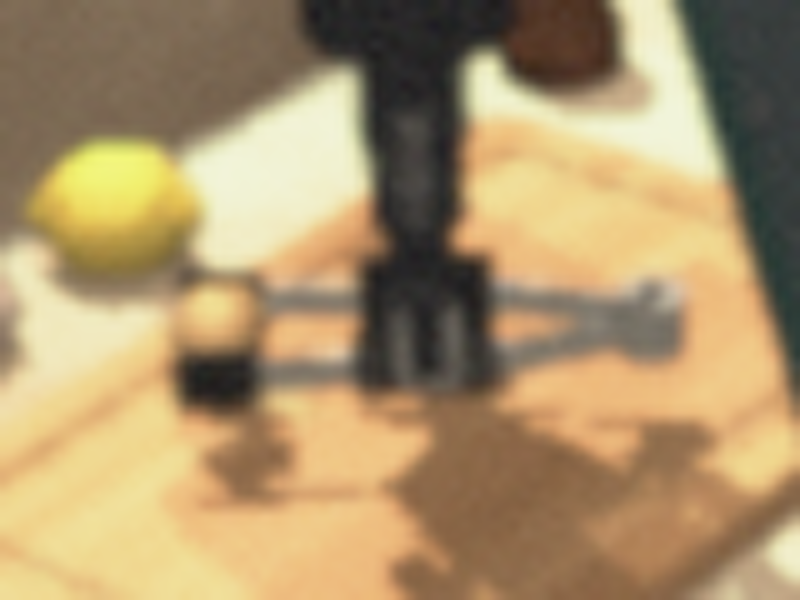

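>>> jog_arm([
  [[0, 0, 0], [0, 0, -4], 210],
  [[0, 0, 0], [0, 0, -12], 210],
  [[0, 0, 0], [0, 0, -24], 210],
  [[0, 0, 0], [0, 0, -38], 210],
  [[0, 0, 0], [0, 0, -52], 210],
  [[0, 0, 0], [0, 0, -66], 210],
  [[0, 0, 0], [0, 0, -80], 210],
  [[0, 0, 0], [0, 0, -94], 210],
  [[0, 0, 0], [0, 0, -108], 210],
  [[0, 0, 0], [0, 0, -122], 210],
  [[0, 0, 0], [0, 0, -136], 210],
  [[0, 0, 0], [0, 0, -150], 210],
  [[0, 0, 0], [0, 0, -162], 210],
  [[0, 0, 0], [0, 0, -172], 210],
  [[0, 0, 0], [0, 0, -178], 210],
  [[0, 0, 0], [0, 0, -180], 210],
  [[0, 0, 0], [0, 0, -180], 210],
  [[0, 0, 0], [0, 0, -180], 210],
  [[0, 0, 0], [0, 0, -180], 210],
])

```text
t: 25.9
eef_pos: [0.515, -0.028, 0.2371]
orientation: [-2.9, -1.204, 0.004]
ft_force: [-0.8, 0.5, -1.4]
width: 0.0507
```

```bash
python3 look.py 23 scene,170,130,270,205 top,250,130,350,205
python3 - <<'E'
from h import *
s=load('scene23')
p=np.array([.5156,-.028]);
E
```

```text
{'t': np.float64(25.9), 'eef_pos': array([ 0.515 , -0.028 ,  0.2371]), 'orientation': array([-2.8996, -1.2044,  0.0038]), 'width': np.float64(0.0507), 'ft_force': array([-0.8347,  0.5438, -1.387 ])}
scene [224.3 168.7]
top [219.8 181.9]
```

View pics/scene23c.png

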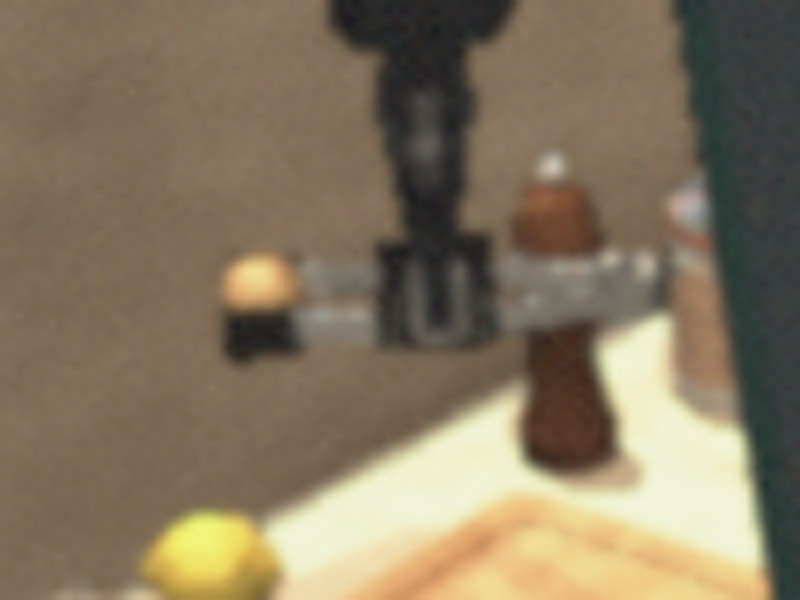

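View pics/top23c.png

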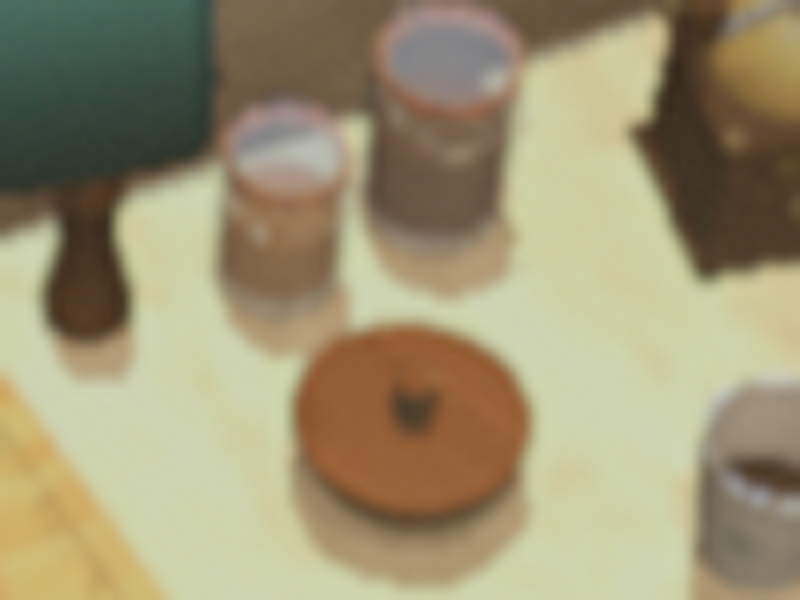

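View pics/scene23.png

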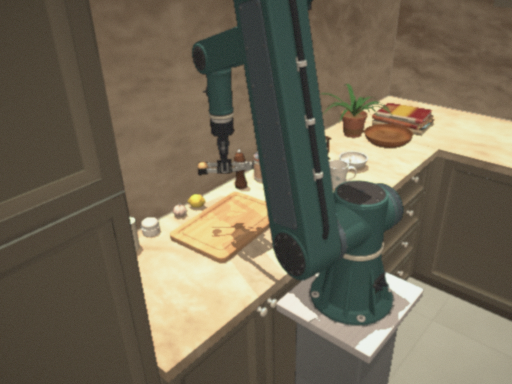

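Run:
```python
from h import *
def ell(n,box,z,lo=(0,110,40),hi=(14,255,190)):
    c=load(n);x0,y0,x1,y1=box;k=6
    im=cv2.resize(c['img'][y0:y1,x0:x1],None,fx=k,fy=k,interpolation=cv2.INTER_LINEAR)
    m=cv2.inRange(cv2.cvtColor(im,cv2.COLOR_BGR2HSV),lo,hi);m=cv2.morphologyEx(m,cv2.MORPH_CLOSE,np.ones((25,25)))
    q=max(cv2.findContours(m,0,1)[0],key=cv2.contourArea);(a,b),(p,r),g=cv2.fitEllipse(cv2.convexHull(q))
    ctr=(x0+(a+.5)/k-.5,y0+(b+.5)/k-.5)
    P=onz(c,*ctr,z);pts=np.array([proj(c,P+.066*np.array([np.cos(t),np.sin(t),0])) for t in np.linspace(0,6.28,60)]).astype(np.float32)
    e=cv2.fitEllipse(pts)
    print(n,'obs',np.round([p/k,r/k,p/r,g],3),'level pred',np.round([*e[1],e[1][0]/e[1][1],e[2]],3),P.round(4))
ell('top1',(228,183,266,214),.034)
ell('top23',(284,167,320,197),.053)
```

```text
top1 obs [25.9   29.2    0.887 86.494] level pred [25.331 31.524  0.804 89.874] [ 0.5346 -0.1479  0.034 ]
top23 obs [ 24.675  28.959   0.852 111.514] level pred [24.005 31.071  0.773 98.075] [ 0.5074 -0.3894  0.053 ]
```

>>> jog_arm([
  [[0, 0, 0], [0, 0, 0], 210],
  [[0, 0, 0], [0, 0, 0], 210],
  [[0, 0, 0], [0, 0, 0], 210],
  [[0, 0, 0], [0, 0, 0], 210],
  [[0, 0, 0], [0, 0, 0], 210],
])

```text
t: 26.5
eef_pos: [0.5152, -0.028, 0.2373]
orientation: [-2.9, -1.204, 0.003]
ft_force: [0.2, 0.3, -0.7]
width: 0.0508
```

Run:
```python
from h import *
def cross(a,o,lev):
    i=np.where((a[:-1]-lev)*(a[1:]-lev)<=0)[0]; return [round(float(o+k+(lev-a[k])/(a[k+1]-a[k]+1e-9)),1) for k in i]
for n in('top7','top8','top23'):
    g=load(n)['img'][...,1].astype(int)
    print(n,[(v,[cross(g[v-1:v+2,280:322].mean(0),280,135)[i] for i in(0,-1)]) for v in range(175,194,3)])
    print([ (u,cross(g[184:200,u-1:u+2].mean(1),184,100)) for u in (292,297,302,307,311)])
```

```text
top7 [(175, [287.9, 313.0]), (178, [286.7, 314.3]), (181, [286.1, 315.5]), (184, [286.5, 315.6]), (187, [287.0, 314.7]), (190, [286.8, 314.2]), (193, [287.6, 312.6])]
[(292, [192.5]), (297, [195.3]), (302, [196.0]), (307, [194.9]), (311, [192.4])]
top8 [(175, [288.3, 312.0]), (178, [287.0, 314.2]), (181, [286.4, 315.3]), (184, [286.6, 315.2]), (187, [286.9, 314.5]), (190, [287.6, 314.1]), (193, [289.9, 312.3])]
[(292, [185.7, 188.6, 192.1]), (297, [184.0, 185.5, 186.3, 191.4, 195.0]), (302, [185.9, 186.5, 187.2, 192.2, 195.7]), (307, [187.3, 190.7, 194.7]), (311, [192.0])]
top23 [(175, [288.2, 312.1]), (178, [286.9, 314.2]), (181, [286.3, 315.4]), (184, [286.6, 315.3]), (187, [286.7, 314.5]), (190, [287.3, 314.2]), (193, [289.1, 312.6])]
[(292, [192.3]), (297, [191.0, 191.0, 195.2]), (302, [195.8]), (307, [194.8]), (311, [192.2])]
```

Run:
```python
from plant import order, read_state
print(order.sign_off()); s=read_state(); print(s['t'],s['eef_pos'],s['width'])
```

```text
the job is handed in; nothing more can be done
None
the job is handed in; nothing more can be done
```

I set the lid on the nut bowl and let go of it. Then I picked up the tongs, closed them on the walnut, lifted it and handed the job in still holding it at about 26.5 s. Sign-off gave no verdict, and the state could not be read afterwards.

**Lid:** Contact came with the lid's reference point at about 68 mm, the seated height. After release its outline in the top view matched the level, held one to about 0.3 px (1 mm). The fitted ellipse was about 10% rounder than a level lid should look, but it showed the same on the board. Its axis was about 13° off the prediction, which I put down to mask noise.

**Tongs:** On the first carry they pitched about 45° and slid about 20 mm in the fingers. I set them flat on the chopping board, gripped them again at the middle of the sleeves, and slid the open jaws round the walnut instead of coming down over it. The gripper itself stayed clear of the walnut.

**Last checks:**
- The fingers stopped at 50.7 mm on the squeezed tongs, so the walnut is probably held partly across its corners.
- The tongs are level and steady, with the walnut's underside at about 0.23 m.
- The garlic was clear of every move; I only checked its place by eye.
- The two cameras disagreed by up to about 7 mm in places, so I aligned the lid and the jaws by comparing positions within a single image.

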